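# Close the split potting mould with its click-stop cam lock

## Robot

A 7-joint arm with a two-finger parallel gripper is mounted at the origin on a cart in front of the work surface, level with it; the furniture and walls round the work are solid. World frame = base frame: x ahead of the robot, y to its left, z up, the work surface at z = 0. Lengths are in m, angles in rad, forces in N, time in s.
With the tool pointing down it reaches from about 0.4 to 0.875 m from the base axis. Payload 19.3 kg.
Tool frame: the origin (TCP) lies midway between the tips of the shut fingers; the grasp point (between the pads) lies 19 mm behind it (bot.pinch_z is the distance from the TCP to the grasp point, in m); z points along the fingers, y is the line along which they close (so a half turn about z gives the same grasp; the last joint's range is limited). The gripper opens to 85 mm and grips with 20 to 120 N. Pads are 22 mm wide; open, the fingers measure 114 mm over their backs; the gripper's body (76 mm by 85 mm) begins 54 mm behind the grasp point. The pads swing forward as they close: fully open they stand 13 mm farther back than shut.
Start: joints at [1.081, 0.521, -0.036, 1.599, 0.021, 1.021, -0.113], TCP at [0.255, -0.571, 0.231] pointing down, gripper open.
Joint ranges: [-2.91, 2.91], [-0.3, 2.13], [-1.5, 1.42], [0.17, 2.43], [-1.26, 4.41], [0.16, 1.93], [-2.52, 2.52]. Speed limits (rad/s): [1.89, 1.89, 2.39, 2.39, 3.01, 3.01, 3.01].

## Interface

Orientations are given as [roll, pitch, yaw] about the fixed x, y, z axes, in that order (R = Rz(yaw) Ry(pitch) Rx(roll)).
In Python, from workcell import observe, viewer, bot gives the robot as it stands. The module is installed in compiled form; this text tells all that it offers.
- The arm moves only by the tool play_rows, never from a script. Its argument "motion" is a list of rows, each a list of 7 numbers: the shift along the tool's x, y, z in cm, then the turn, a rotation vector about the tool's x, y, z in rad, then the opening, from -1 (shut) to 1 (fully open), so that 0 is half open. A call has exactly 5 rows; each row is the pose to reach, as a shift and turn from the pose commanded when the call began, along the tool's axes at that moment; what a row does not reach only later rows make up. A row lasts 1/10 s, in which the tool goes at most 50 mm and 8.59 degrees, less where a joint would pass 70% of its speed; a pose out of reach is approached as far as the arm can. A call with a gripper value outside its range is refused whole. The fingers move at their own pace and stop on an object; "squeeze" is the grip in N (left out, the last holds). Time passes only in rows, so rows that repeat a pose let the fingers close, or fill a call up. It gives the time, the measured TCP pose, the force, the opening and the grip force at its end, in the units of the state.
- observe(): the state, without advancing time (a new reading comes with each control period).
- viewer.grab_frame(name): name is "scene" or "top" or "wrist"; returns (picture, depth): 384x512x3 uint8, red, green, blue; 384x512 float32, m along the optical axis (not along the pixel's ray), 0 where there is no reading.
- viewer.camera_info(name): a dict with "fx", "fy", "cx", "cy" (pixels), "R" (3x3) and "t" (3): a world point X has camera coordinates R X + t. Camera axes: x right, y down, z forward; pixel columns grow to the right and rows downward; lengths in m; the calibration is good to about 2 mm. A picture is of the moment at which its call begins: read the wrist's pose just before it. camera_info takes no time and is no camera call; for the wrist camera it gives the pose at the moment of the call.
- bot.job_done(): hands the job in; it is judged then, once.
The state is a dict: "clock": time; "qpos": joint angles; "qd": joint speeds; "joint_efforts": joint torques, N m; "position": TCP position; "tool_rot": TCP orientation; "force": force on the tool from outside, world axes, zero at the start; "moment": the same for the moment, N m; "grip_width": finger opening in m; "finger_force": force on a finger pad.
Only numpy, scipy, OpenCV 4.12 (cv2) and the standard library are available. Lean on these libraries where they do the work, as an engineer would, in place of code of your own. Each camera call takes 0.05 s, during which the arm holds its last target. There are 200 camera calls.

## Task

Close the split potting mould. Lift out the brown bottle that stands between the blue rails and stand it upright on the bench beside the mould; put the loose half between the rails with its pin toward the fixed half and push it up against the seal; then turn the black wing handle clockwise, about a quarter turn, so that the red cam hooks the pin and draws the halves tight, and stop at the handle's first click. Leave the other things where they are.

Things in the scene. Friction and masses are not known exactly. Their poses are not given: they have to be found in the camera images.
- mould_base: Fixed half of the mould, a steel block on a dark steel bed plate, fixed to the bench. Origin: on the cam's vertical axis, at bench level; x points from the cam along the rails to their open end, z up; lengths below are in this frame. Plate: x -36 to 90 mm, y -37 to 37, top z = 8. Block: x -34 to 16, y -30 to 30, top z = 36; its joint face is at x = 16.
- joint_face (a point): Centre of the fixed half's joint face (mould_base x = 16, y = 0, z = 22 mm), which looks along +x; axes as mould_base. Two black rubber seal strips stand 4 mm out of it (to x = 20); pressing them flush takes 1 N rising to 5 N, and they spring back when let go.
- rail_mouth (a point): Point on the bed plate (z = 8 mm) midway between the open ends of the two blue rails, at mould_base x = 86 mm; axes as mould_base. The rails are 8 mm thick, 14 mm high (top z = 22), and run from x = 14 to 86; inside they are 54 mm apart up to x = 57, then flare to about 59 mm at the mouth.
- draw_cam (a joint): Red cam hook over the fixed half (z 37 to 46 mm), rad: 0 = open (starts 0 to 0.15), grows clockwise from above about mould_base z; stop at 1.65. Open, it lies on the +y side, tip 25 degrees off +x, 42 mm from the axis, clear of the pin's way (y = 0). From 0.3 it hooks the pin if the gap is under 5 mm; halves tight at 1.0 to 1.35. Stays as left. Keep it below 0.4 until the pin is in place.
- cam_handle (a joint): Slip of the wing handle's click clutch: its turn relative to the cam, rad, clockwise positive, 0 at the start. Handle and cam turn together until the halves are tight and the torque reaches about 0.26 N m; then it slips, past 0.14 snaps toward the first click at 0.28 and rests there. Past 0.43 it goes on to a second click (too far).
- handle_grip (a point): Black wing handle on the cam axis: a bar 64 mm long, 14 mm thick, z from 51 to 77 mm above the bench; this point is on the axis at z = 70 mm. This frame's y axis runs along the bar (yellow dot at its +y end), along mould_base y when the cam is open. Turning it clockwise from above adds to both joints together.
- half_face (a point): Centre of the joint face of the loose half, a steel block 70 x 50 x 28 mm (long, wide, high; about 0.6 kg) standing on the bench. Its x axis points from the joint face (-x side) back along the block's 70 mm, z up; this point is 14 mm above its underside. A brass pin, 8 mm thick, 14 mm tall, stands on its top 12 mm behind this face. Drawn tight, this frame coincides with joint_face.
- half_grip (a point): Grip point in the black fin on top of the loose half: fin 32 mm long (along the block's x), 14 mm thick (y), from 28 to 62 mm above the block's underside; this point is 49 mm above the underside and 52 mm behind the joint face.
- bottle_center (a point): Centre, half-way up (44 mm above its foot), of the brown bottle with a blue cap, 47 mm thick, 88 mm tall, 0.09 kg; it starts standing on the bed plate between the rails, its foot 8 mm above the bench.
- solvent_bottle: The same brown bottle; origin at the centre of its foot (height 0 when it stands on the bench).
- bare_spot (a point): A point on the bare bench top (z = 0) beside the mould's open end, free for 24 mm around: a good place for the bottle. The bench's front edge runs in the direction (0.5, -0.866) seen from above; set down with the fingers opening along that direction, there is room for them both sides.
- fan_head (a point): Underside of the black desk fan's head, which hangs over the bench 0.44 m up beside the mould, about 0.12 m wide: keep the wrist below or away from it (low lifts over the cam handle).
- contact_spray: Bystander: spray can with a green cap, 67 mm thick, 225 mm tall; origin at its foot.
- flux_jar: Bystander: yellow-lidded jar, 48 mm wide, 31 mm tall; origin at its foot.
- heat_sink: Bystander: finned heat sink 30 x 45 x 22 mm; origin under its centre.
- driver_blue: Bystander: blue screwdriver lying behind the mould, 194 x 26 x 26 mm, long along its x; origin under its centre.
- tape_roll: Bystander: black tape roll, 65 mm across, 18 mm high; origin under its centre.
- transformer: Bystander: small yellow and black transformer 43 x 36 x 34 mm; origin under its centre.
Things that resemble listed ones, but are neither listed nor needed, are in the scene too. Leave any orange look-alike of the solvent_bottle alone.

How it is judged:
On the way, in this order (a step that is already met when the one before it is completed fails the run):
1. the bottle stands upright on the bench, off the mould's plate (height (world z) of solvent_bottle between -0.004 and 0.004 m and angle between solvent_bottle's own z axis and vertical below 0.1 rad), for 0.2 s.
2. the loose half is between the rails, flat and square, its joint face within 5 mm of the fixed half's, the cam not yet turned beyond 0.4 rad (x of half_face in the frame of mould_base between 0.013 and 0.021 m and y of half_face in the frame of mould_base between -0.005 and 0.005 m and z of half_face in the frame of mould_base between 0.0195 and 0.0245 m and angle between the x axis of half_face and the x axis of mould_base, either way round below 0.1 rad and angle between half_face's own z axis and vertical below 0.05 rad and value of joint draw_cam below 0.4 rad), for 0.2 s.
3. the cam has drawn the halves tight and the handle has clicked once (x of half_face in the frame of mould_base between 0.013 and 0.0178 m and y of half_face in the frame of mould_base between -0.004 and 0.004 m and z of half_face in the frame of mould_base between 0.0195 and 0.0245 m and angle between the x axis of half_face and the x axis of mould_base, either way round below 0.06 rad and angle between half_face's own z axis and vertical below 0.05 rad and value of joint draw_cam above 0.9 rad and value of joint cam_handle between 0.2 and 0.36 rad), for 0.2 s.
At the end, for the whole second after the job is handed in: Halves drawn tight (gap < 1.8 mm, sideways < 4 mm, square within 0.06 rad, flat on the plate); cam turned > 0.9 rad; handle resting at the first click (slip 0.2 to 0.36 rad); bottle upright (tilt < 0.1 rad) and still on the bench, foot within 4 mm of bench level (all of step 1 and all of step 3 and linear speed of solvent_bottle below 0.02 m/s); the robot touches nothing.
It fails at once if the handle is turned on past its first click (slip over 0.40 rad) (value of joint cam_handle above 0.4 rad).
It fails at once if the bottle is tipped by more than 0.5 rad (angle between solvent_bottle's own z axis and vertical above 0.5 rad).
It fails at once if a bystander is shifted by more than 30 mm (distance of any of contact_spray, flux_jar, heat_sink, driver_blue, tape_roll, transformer from where it was at the start of the episode above 0.03 m).
It also fails if it takes over 67 s, if anything falls off the work surface, if the arm or the gripper's body presses on something with over 40 N, if the wrist force passes 120 N, or if a joint passes its speed limit or range.

## Working session

There is one attempt and no reset: what is moved stays moved. The work goes in short steps, Python scripts to look and compute and a tool call to move; the robot and the scene stay as the last step left them, time stands still between calls to the robot, and variables do not carry over. Pictures are saved under pics/ and viewed, at most 10 in all, crops included, and the job is handed in when it is done.

Besides the shell and the picture viewer there is one more tool, called after "Request:" by a JSON object that holds its "api" and its "payload", one argument or row to a line. play_rows: Moves the arm, as the interface text tells. Its arguments: {"type":"object","properties":{"motion":{"type":"array"},"squeeze":{"type":"number"}},"required":["motion"]}

```bash
mkdir -p pics; cat > h.py <<'E'
import numpy as np, cv2
from workcell import observe, viewer, bot
def grab(n,save=None):
    ci=viewer.camera_info(n); p,d=viewer.grab_frame(n)
    if save: cv2.imwrite('pics/%s.png'%save,p[:,:,::-1]); np.savez('pics/%s.npz'%save,p=p,d=d,**{k:np.array(ci[k]) for k in ci})
    return p,d,ci
def cloud(d,ci):
    v,u=np.mgrid[:d.shape[0],:d.shape[1]]
    X=np.stack([(u-ci['cx'])/ci['fx']*d,(v-ci['cy'])/ci['fy']*d,d],-1)
    return (X-np.array(ci['t']))@np.array(ci['R'])
E
python3 - <<'E'
from h import *
s=observe(); print({k:np.round(v,3) for k,v in s.items()}, bot.pinch_z)
for n in ('scene','top'):
    p,d,ci=grab(n,n+'0'); print(n,ci)
a=cv2.imread('pics/top0.png');b=cv2.imread('pics/scene0.png')
cv2.imwrite('pics/top0b.png',cv2.resize(a,(800,600)))
cv2.imwrite('pics/scene0b.png',cv2.resize(b,(800,600)))
E
```

```text
{'clock': np.float64(0.0), 'qpos': array([ 1.081,  0.522, -0.036,  1.6  ,  0.021,  1.021, -0.113]), 'qd': array([-0.   ,  0.001, -0.001,  0.   ,  0.   ,  0.001,  0.   ]), 'joint_efforts': array([-0.0000e+00, -9.2711e+01,  1.9800e+00, -3.6993e+01,  1.8000e-02,
        8.0000e-03,  0.0000e+00]), 'position': array([ 0.255, -0.57 ,  0.231]), 'tool_rot': array([-3.14,  0.  ,  0.42]), 'force': array([ 0.038, -0.265,  0.577]), 'moment': array([-0.01 , -0.012, -0.004]), 'finger_force': np.float64(0.0), 'grip_width': np.float64(0.085)} 0.0187
scene {'fx': 352.58493042894395, 'fy': 352.58493042894395, 'cx': 251.32355448701153, 'cy': 191.6765819230162, 'R': array([[-0.65277511, -0.75733569, -0.01809161],
       [-0.53299824,  0.47611922, -0.69944505],
       [ 0.53832846, -0.44693752, -0.71445736]]), 't': array([0.30829211, 0.52026028, 0.82005273])}
top {'fx': 490.0130689314715, 'fy': 490.0130689314715, 'cx': 247.91882454677267, 'cy': 199.60855830839444, 'R': array([[-0.00758607, -0.99983422, -0.01655221],
       [-0.9915176 ,  0.0096687 , -0.12961233],
       [ 0.12975089,  0.01542856, -0.99142658]]), 't': array([-0.09220412,  0.61348947,  1.5014542 ])}
```

View pics/top0b.png

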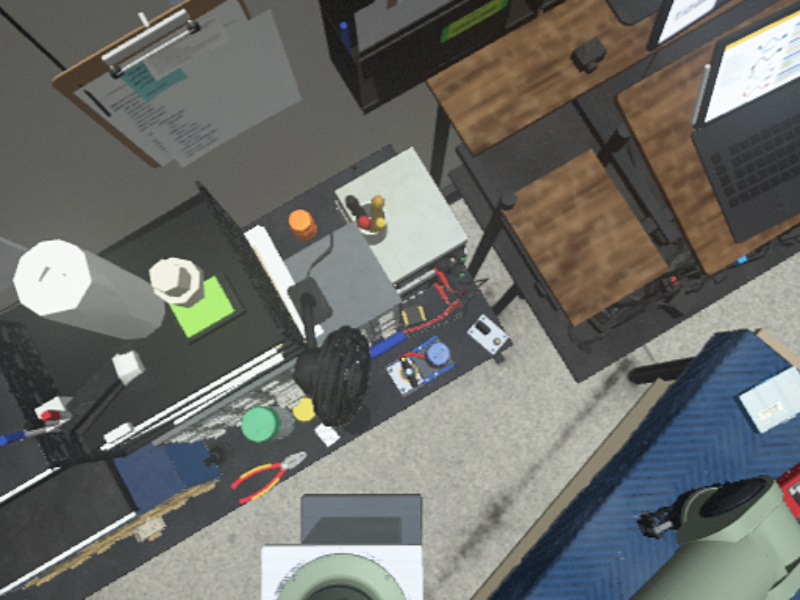

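View pics/scene0b.png

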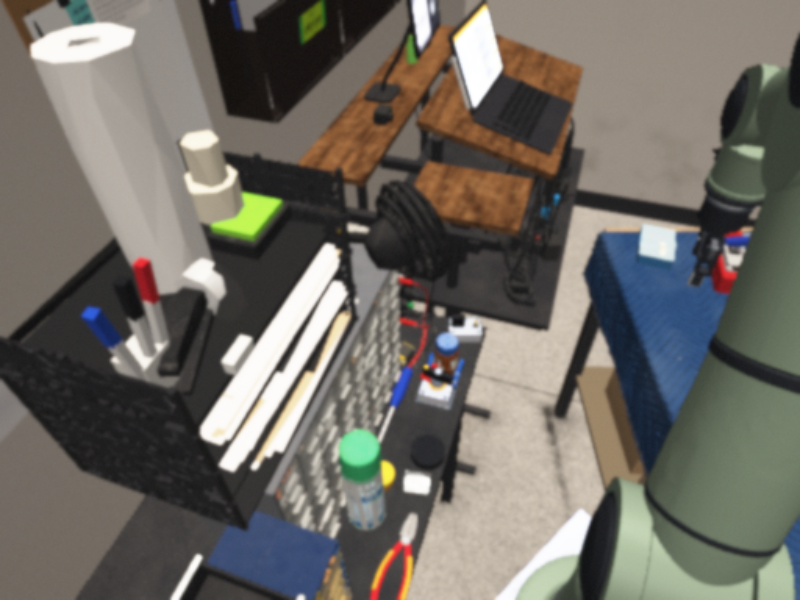

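The top view shows the mould at about (405,375), the blue-capped bottle at (438,353) and the loose half at (488,335), with the fan head over (335,375). The orange bottle at (302,222) is the look-alike. I'll enlarge the work area to confirm and measure.

```bash
python3 - <<'E'
from h import *
z=np.load('pics/top0.npz');ci={k:z[k] for k in z};P=cloud(z['d'],ci);p=z['p']
c=p[185:260,225:335,::-1];cv2.imwrite('pics/crop1.png',cv2.resize(c,None,fx=7,fy=7,interpolation=cv2.INTER_CUBIC))
h=cv2.cvtColor(p,cv2.COLOR_RGB2HSV);sub=np.zeros(h.shape[:2],bool);sub[185:260,225:335]=1
Z=P[...,2]
for n,lo,hi in [('blue',(100,110,50),(125,255,255)),('red',(0,150,80),(6,255,255)),('yel',(18,130,120),(32,255,255))]:
    m=((cv2.inRange(h,lo,hi)>0)&sub).astype(np.uint8)
    k,l,st,ce=cv2.connectedComponentsWithStats(m)
    for i in range(1,k):
        if st[i,4]>5: print(n,st[i],ce[i].round(1),np.median(P[l==i],0).round(3),'zmax',Z[l==i].max().round(3))
for v in range(195,250,4): print(v,' '.join('%4d'%(1000*Z[v,u]) for u in range(245,332,4)))
E
```

```text
blue [236 212  24  18 187] [247.  220.3] [ 0.55  -0.094  0.019] zmax 0.03
blue [264 215  15  10  39] [271.7 219.7] [ 0.55  -0.173  0.021] zmax 0.029
blue [273 227   4   6   6] [274.5 229.5] [ 0.514 -0.178  0.092] zmax 0.098
blue [274 233  17  10  42] [281.9 237.3] [ 0.495 -0.204  0.02 ] zmax 0.027
red [280 185   5   6  13] [282.5 187. ] [ 0.652 -0.208  0.043] zmax 0.047
red [275 203   7   4   8] [278.2 204.5] [ 0.601 -0.195  0.004] zmax 0.008
red [260 209   9   3   9] [264.  210.1] [ 0.583 -0.148  0.002] zmax 0.006
red [257 226  14   3  26] [263.9 226.7] [ 0.526 -0.145  0.044] zmax 1.567
195  328  326  287    2    3   28   -2   -1    2   -4    2   25    9    6   -2   -6   -9 -841 -705 -623 -848 -833
199  318  315  240   17   31   30   23    0   -8   -3    0   -4   -2    4    2    0   -6   -3 -773 -841 -832 -839
203  300  259  176    3   31   32   33   -2    0   -2    0    1    1    0    1   -5   28    0    3 -853 -843 -845
207  229  202   60  -10   31   11   -8    2   -7    4    0    1   -2   -1    0   65   54   24   -3 -841 -847 -833
211  135  112    3   -4    5   -2    3   -3   -6 
[... 390 characters left out ...]
5    0 -838 -839
227   -2   -6   -5   48   42   44   44   91   95   91   95   -2   -3    3   -4    0    0    0 -812 -840 -832 -850
231    5   -3    3   75   31    8    3   64   98   98   89 1566   -2    0    3    0    0 -840 -814 -845 -842 -838
235    0   32   35   52   77   37    9   11   23   10   17    1   -3   -4    2 -828 -838 -833 -835 -843 -841 -845
239    0   35   34   48   74   48    9    7   23    6   -2    0    0 -842 -837 -852 -831 -855 -843 -845 -846 -841
243   -1    4   38   30   72   77   34   23   -4    0   -2   -1 -835 -845 -846 -851 -834 -838 -837 -841 -843 -848
247   -4    1   10   32   43   67    8   -3    0   -7 -834 -837 -857 -841 -846 -832 -838 -832 -849 -835 -850 -836
```

View pics/crop1.png

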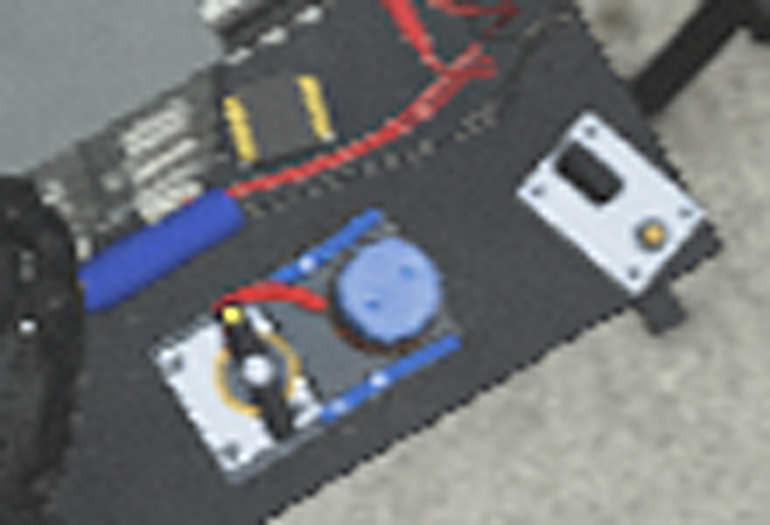

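The crop shows the following:
- **Mould:** handle hub at (257,370), yellow dot at (232,315), and red cam tip at (320,300).
- **Blue-capped bottle:** cap at (388,290) between the blue rails. This is the one meant, since the look-alike is orange and elsewhere.
- **Loose half:** corners (592,113), (708,218), (635,297) and (518,192). The pin is at (653,233) and the fin at (590,170).

Next I compute coarse poses and the move to a look-down position.

```bash
cat >> h.py <<'E'
def pix2z(u,v,z,ci):
    R=np.array(ci['R']);t=np.array(ci['t']);c=-R.T@t
    r=R.T@np.array([(u-ci['cx'])/ci['fx'],(v-ci['cy'])/ci['fy'],1.]);return c+r*(z-c[2])/r[2]
from scipy.spatial.transform import Rotation as Ro
def delta(target,yaw):
    """shift (cm, tool axes) and rotvec from present pose to tool-down pose at TCP target"""
    s=observe();R=Ro.from_euler('xyz',s['tool_rot']);T=Ro.from_euler('xyz',[np.pi,0,yaw])
    print('at',np.round(s['position'],4),np.round(s['tool_rot'],3),'t',round(float(s['clock']),2),'F',np.round(s['force'],1))
    print('shift cm',np.round(100*R.inv().apply(np.array(target)-s['position']),2),'rot',np.round((R.inv()*T).as_rotvec(),3))
def mould(o,yaw,p):
    c,s=np.cos(yaw),np.sin(yaw);return np.array([o[0]+c*p[0]-s*p[1],o[1]+s*p[0]+c*p[1],p[2]])
E
python3 - <<'E'
from h import *
z=np.load('pics/top0.npz');ci={k:z[k] for k in z}
f=lambda x,y,zz:pix2z(225+x/7-.5,185+y/7-.5,zz,ci)
for n,a in dict(hub=(257,370,.08),dot=(232,315,.077),cap=(388,290,.096),railA0=(278,277,.022),railA1=(378,215,.022),railB1=(455,342,.022),c1=(592,113,.028),c2=(708,218,.028),c3=(635,297,.028),c4=(518,192,.028),pin=(653,233,.042),fin=(588,172,.062),edgeA=(270,520,0),edgeB=(650,292,0)).items(): print(n,f(*a).round(4))
P=cloud(z['d'],ci);m=np.zeros(P.shape[:2],bool);m[200:275,180:240]=1;m&=(P[...,2]>.4)
q=P[m];print('fan',np.percentile(q,[1,50,99],axis=0).round(3))
s=observe();Rt=Ro.from_euler('xyz',s['tool_rot']);cw=viewer.camera_info('wrist');
Rw=np.array(cw['R']);c=-Rw.T@np.array(cw['t']);print('wrist cam in tool',Rt.inv().apply(c-s['position']).round(4));print((Rw@Rt.as_matrix()).round(3),cw['fx'])
delta([.5,-.2,.30],.5)
E
```

```text
hub [ 0.4917 -0.1375  0.08  ]
dot [ 0.5158 -0.127   0.077 ]
cap [ 0.5246 -0.1939  0.096 ]
railA0 [ 0.5365 -0.1481  0.022 ]
railA1 [ 0.5642 -0.1936  0.022 ]
railB1 [ 0.5065 -0.2273  0.022 ]
c1 [ 0.6089 -0.2906  0.028 ]
c2 [ 0.5609 -0.3414  0.028 ]
c3 [ 0.5256 -0.3078  0.028 ]
c4 [ 0.5734 -0.2565  0.028 ]
pin [ 0.5531 -0.3148  0.042 ]
fin [ 0.5784 -0.2844  0.062 ]
edgeA [ 0.428  -0.1436  0.    ]
edgeB [ 0.5299 -0.3181  0.    ]
fan [[ 0.398 -0.077  0.414]
 [ 0.472 -0.029  0.524]
 [ 0.553  0.047  0.592]]
wrist cam in tool [ 0.0769 -0.001  -0.1421]
[[-0.001  1.     0.   ]
 [-0.952 -0.001 -0.305]
 [-0.305 -0.     0.952]] 326.1122013490395
at [ 0.2546 -0.5705  0.2308] [-3.141  0.     0.42 ] t 0.1 F [-0.9  0.2  0.1]
shift cm [ 37.51 -23.84  -6.9 ] rot [-0.001  0.    -0.08 ]
```

Request:
{"api": "play_rows", "payload": {
  "motion": [
    [4, -2, -0.4, 0, 0, -0.02, 1],
    [8, -4, -0.8, 0, 0, -0.04, 1],
    [12, -6, -1.2, 0, 0, -0.06, 1],
    [16, -8, -1.6, 0, 0, -0.08, 1],
    [20, -10, -2, 0, 0, -0.1, 1]
  ],
  "squeeze": 40
}}

```text
clock: 0.6
position: [0.3974, -0.3963, 0.2513]
tool_rot: [-3.141, 0.0, 0.52]
force: [1.5, -0.4, 0.1]
grip_width: 0.0852
finger_force: 0.0
```

```bash
python3 -c "
from h import *
delta([.53,-.24,.25],.52)"
```

```text
at [ 0.3974 -0.3963  0.2513] [-3.141  0.     0.52 ] t 0.6 F [ 1.5 -0.4  0.1]
shift cm [19.28 -6.97  0.13] rot [-0.  0.  0.]
```

Request:
{"api": "play_rows", "payload": {
  "motion": [
    [4.5, -1.7, 0, 0, 0, 0, 1],
    [9, -3.4, 0, 0, 0, 0, 1],
    [13.5, -5, 0, 0, 0, 0, 1],
    [18, -6.5, 0, 0, 0, 0, 1],
    [19.3, -7, 0, 0, 0, 0, 1]
  ]
}}

```text
clock: 1.1
position: [0.5322, -0.2364, 0.251]
tool_rot: [-3.14, -0.002, 0.525]
force: [0.2, -1.0, 0.8]
grip_width: 0.0859
finger_force: 0.0
```

```bash
python3 - <<'E'
from h import *
p,d,ci=grab('wrist','w1');cv2.imwrite('pics/w1b.png',cv2.resize(p[:,:,::-1],(800,600),interpolation=cv2.INTER_CUBIC))
s=observe();print(s['position'].round(4),s['tool_rot'].round(3),s['qpos'].round(2))
E
```

```text
[ 0.5321 -0.2366  0.2509] [-3.14e+00 -1.00e-03  5.25e-01] [ 0.44  0.44 -0.17  1.69  0.08  1.02 -0.8 ]
```

View pics/w1b.png

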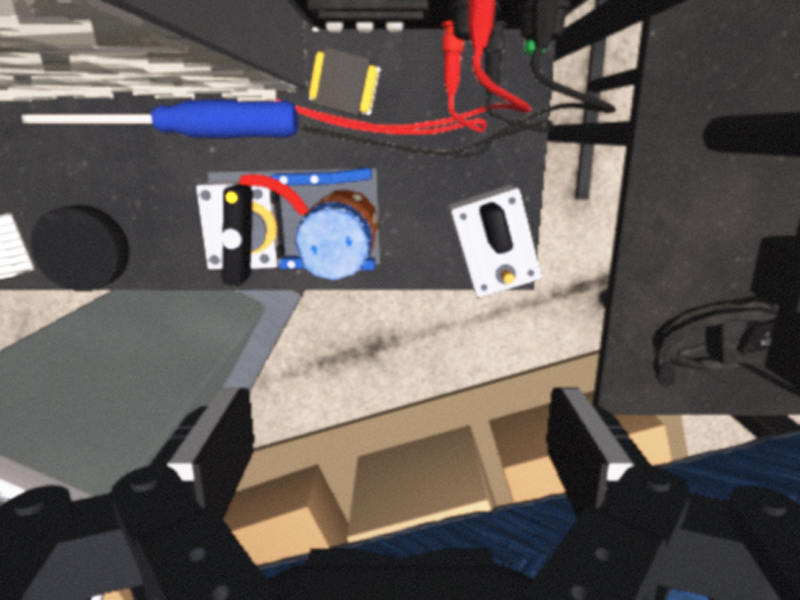

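The wrist view shows the hub at (232,238), yellow dot at (231,197), bottle cap at (333,242), and rail ends at (371,174) and (374,265). The loose half has corners (451,208), (520,188), (540,277) and (481,297), with the pin at (508,277) and the fin at (496,228). Cables run along (380,148) to (460,153).

```bash
python3 - <<'E'
from h import *
z=np.load('pics/w1.npz');ci={k:z[k] for k in z}
f=lambda x,y,zz:pix2z((x+.5)*.64-.5,(y+.5)*.64-.5,zz,ci)
o=np.array([.492,-.136]);a=-np.pi/3
inv=lambda p:np.array([[np.cos(a),np.sin(a)],[-np.sin(a),np.cos(a)]])@(p[:2]-o)*1000
for n,q in dict(hub=(232,238,.08),dot=(231,197,.077),barend=(237,281,.077),cap=(334,243,.096),blk1=(197,186,.036),blk2=(207,269,.036),blk3=(277,267,.036),railA1=(371,174,.022),railA0=(277,180,.022),railB1=(374,265,.022),plate1=(376,169,.008),c1=(520,188,.028),c2=(540,277,.028),c3=(481,297,.028),c4=(451,208,.028),pin=(509,276,.042),fin1=(489,205,.062),fin2=(500,250,.062),cab1=(380,148,0),cab2=(430,155,0),cab3=(470,155,0),edge1=(150,290,0),edge2=(440,289,0)).items():
    p=f(*q);print(n,p.round(4),inv(p).round(1))
P=cloud(z['d'],ci)
for v in range(85,200,5): print(v,' '.join('%3d'%(1000*P[v,u,2]) for u in range(190,300,6)))
E
```

```text
hub [ 0.4911 -0.1376  0.08  ] [ 0.9 -1.6]
dot [ 0.5131 -0.1259  0.077 ] [ 1.8 23.3]
barend [ 0.4659 -0.1515  0.077 ] [  0.3 -30.4]
cap [ 0.5241 -0.1943  0.096 ] [66.5 -1.3]
blk1 [ 0.4972 -0.0932  0.036 ] [-34.4  25.9]
blk2 [ 0.4461 -0.1229  0.036 ] [-34.3 -33.2]
blk3 [ 0.4728 -0.1662  0.036 ] [ 16.6 -31.7]
railA1 [ 0.563 -0.193  0.022] [84.9 33. ]
railA0 [ 0.5258 -0.137   0.022 ] [17.7 28.8]
railB1 [ 0.5058 -0.2274  0.022 ] [ 86.1 -33.7]
plate1 [ 0.5667 -0.1943  0.008 ] [87.8 35.5]
c1 [ 0.6078 -0.2887  0.028 ] [190.2  23.9]
c2 [ 0.5612 -0.3382  0.028 ] [209.7 -41.2]
c3 [ 0.526  -0.3088  0.028 ] [166.6 -56.9]
c4 [ 0.5715 -0.254   0.028 ] [141.9   9.8]
pin [ 0.5521 -0.3132  0.042 ] [183.5 -36.6]
fin1 [ 0.5879 -0.2689  0.062 ] [163.1  16.6]
fin2 [ 0.5667 -0.2915  0.062 ] [172.  -13.1]
cab1 [ 0.5808 -0.1894  0.    ] [90.6 50.2]
cab2 [ 0.595  -0.2241  0.    ] [127.8  45.2]
cab3 [ 0.61   -0.2499  0.    ] [157.6  45.2]
edge1 [ 0.3914 -0.0826  0.    ] [-96.5 -60.4]
edge2 [ 0.5096 -0.285   0.    ] [137.9 -59.2]
85   0   0   3   4   4   3  -1   0  -1   1   3   2   3   4   5   0   0   0   1
90 
[... 1092 characters left out ...]
 0   0   0   0   0  27
160  92  96  96  95  95  96  95  94   8   0   0   0   0   0   0   0   0   0  27
165  20  95  96  97  96  96  96  96  12   0   0   0  -1   0   0   0   0   1  27
170  21  95  97  97  96  96  95  21  21   1   0   0  -1   0   0   0   0   0  15
175   0   1  96  95  96  96  92   0   0   0   0   0   0   0   0   0   0   0   0
180   0   0   0   1   0   0   0  -1  -1   0   0   0   0   0   0  -1   0   0   0
185  -1  -1  -1   0   0   0  -1  -2   0   0  -1   0   0   0   0   0  -1   0  -1
190 -735 -837 -837 -843 -842 -838 -840 -839 -840 -839 -836 -838 -843 -837 -842 -841 -842 -842 -841
195 -840 -837 -837 -839 -840 -841 -842 -837 -837 -840 -840 -841 -839 -839 -838 -841 -839 -845 -837
```

```bash
python3 - <<'E'
from h import *
o=np.array([.4911,-.1371]);a=-np.pi/3
H=np.full((26,22),np.nan)
for f in ('w1',):
    z=np.load('pics/%s.npz'%f);ci={k:z[k] for k in z};P=cloud(z['d'],ci);ok=z['d']>0
    q=P[ok];x=np.cos(a)*(q[:,0]-o[0])+np.sin(a)*(q[:,1]-o[1]);y=-np.sin(a)*(q[:,0]-o[0])+np.cos(a)*(q[:,1]-o[1])
    i=np.floor((y+.06)/.008).astype(int);j=np.floor((x-.06)/.008).astype(int)
    for I,J,zz in zip(i,j,q[:,2]):
        if 0<=I<26 and 0<=J<22 and not H[I,J]>zz: H[I,J]=zz
print('x   ',' '.join('%4d'%(60+8*j) for j in range(22)))
for I in range(25,-1,-1): print('%4d'%(-60+8*I),' '.join('%4d'%(1000*h) if h==h else '   .' for h in H[I]))
E
```

```text
x      60   68   76   84   92  100  108  116  124  132  140  148  156  164  172  180  188  196  204  212  220  228
 140    .    .    .    .    .    .    .    .    .    .    .    .    .    .    .    .    .    .    .    .    .    .
 132    .    .    .    .    .    .    .    .    .    .    .    .    .    .    .    .    .    .    .    .    .    .
 124   96   97   96   97   96   97   97   96   96   97    .   94   95   96   95   98   96   96    .   -2    .    .
 116   96   69   38   70   69   70   69   71   39   95   92   91   85   90   93   95   94    .    0    0    .    .
 108   33   33   32    2    1    1    1    1   40  168  167   91  168  167   92   95   93    1    1    0    .    .
 100   33   33   33   30    1    1    1    1    1  167  166    1  167  167    1    1    1    0    1    0    .    .
  92   33   33   33   27    1    1    1    1    1  166  164    0  167  165    1    0    1    1    0    0    .    .
  84   33   34   33   27    2    1    2    2    2  166  160    1  165  161    0    0    1    1    1    0    .    .
  76   33   32   32   26    1    2    1    1    1  160  160  149 
[... 1304 characters left out ...]
    .    .
 -20  326   97   96   86    1    1    1    1    1    0  301  326  319  321  321   27   28   29    0    0    .    .
 -28  296   97   87    8    1    0    1    1    1    1  296  319  318  319  319   29   29   29   27    0    .    .
 -36    .   21   22   21    0    0    1    1    1    2    1   28   29   29   39   42   29   28   28    1    .    .
 -44    .    0    1    2    1    1    1    1    1    1    0    1   29   29   41   42   28   29   28    .    .    .
 -52    0    1    2    1    0    1    0    0    1    1    1    0   29   29   28   30   30   27    1    0    .    .
 -60    1    1    0    1    1    1    0    1    1    0    1    0   28   29   26    .    0    1    2    0    .    .
```

There is room only between the plate and the loose half, and a bottle left there would block the half's entry. So I first shift the half to sit parallel to the mould at x 95–165, y about −29. The bottle then goes right of it at about (192, 6). Next I measure the half.

```bash
cat >> h.py <<'E'
O=np.array([.4911,-.1371]);A=-np.pi/3
def tom(q):
    q=np.asarray(q);d=q[...,:2]-O;c,s=np.cos(A),np.sin(A)
    return np.stack([c*d[...,0]+s*d[...,1],-s*d[...,0]+c*d[...,1],q[...,2]],-1)
def rect(q):
    (cx,cy),(w,h),a=cv2.minAreaRect((q[:,:2]*1000).astype(np.float32));return round(cx,1),round(cy,1),round(w,1),round(h,1),round(a,1)
E
python3 - <<'E'
from h import *
z=np.load('pics/w1.npz');ci={k:z[k] for k in z};P=cloud(z['d'],ci);M=tom(P)
box=(z['d']>0)&(M[...,0]>.13)&(M[...,0]<.22)&(M[...,1]<.04)&(M[...,1]>-.07)
for lo,hi in((.02,.036),(.056,.066),(.038,.046)):
    q=P[box&(P[...,2]>lo)&(P[...,2]<hi)];print(len(q),rect(q),q.mean(0).round(4),tom(q).mean(0).round(4))
delta([.577,-.281,.10],.84)
E
```

```text
2138 (565.4, -296.9, 70.1, 50.2, 48.3) [ 0.5646 -0.2966  0.0276] [ 0.1748 -0.0161  0.0276]
401 (576.7, -284.1, 31.8, 14.2, 48.6) [ 0.5769 -0.2834  0.0607] [0.1696 0.0012 0.0607]
76 (566.2, -293.2, 59.3, 12.3, 46.1) [ 0.5628 -0.2968  0.0415] [ 0.1741 -0.0178  0.0415]
at [ 0.5321 -0.2366  0.2509] [-3.14e+00 -1.00e-03  5.25e-01] t 1.15 F [ 0.4  3.3 -0.4]
shift cm [ 1.63  6.12 15.08] rot [-0.001 -0.002 -0.315]
```

Request:
{"api": "play_rows", "payload": {
  "motion": [
    [0.5, 2, 3.8, 0, 0, -0.1, 0.3],
    [1, 4, 7.6, 0, 0, -0.2, 0.3],
    [1.5, 6.3, 11.4, 0, 0, -0.32, 0.3],
    [1.5, 6.3, 15, 0, 0, -0.32, 0.3],
    [1.5, 6.3, 18.5, 0, 0, -0.32, 0.3]
  ]
}}

```text
clock: 1.65
position: [0.5726, -0.2898, 0.0641]
tool_rot: [-3.141, 0.001, 0.839]
force: [1.1, -0.7, 0.0]
grip_width: 0.0557
finger_force: 0.0
```

```bash
python3 -c "
from h import *
delta([.5767,-.2841,.034],.845)"
```

```text
at [ 0.5726 -0.2898  0.0641] [-3.141e+00  1.000e-03  8.390e-01] t 1.65 F [ 1.1 -0.7  0. ]
shift cm [ 0.7  -0.08  3.01] rot [-0.001  0.001 -0.006]
```

Request:
{"api": "play_rows", "payload": {
  "motion": [
    [0.7, -0.1, 1.5, 0, 0, 0, 0.3],
    [0.7, -0.1, 3, 0, 0, 0, 0.3],
    [0.7, -0.1, 3, 0, 0, 0, -1],
    [0.7, -0.1, 3, 0, 0, 0, -1],
    [0.7, -0.1, 3, 0, 0, 0, -1]
  ],
  "squeeze": 60
}}

```text
clock: 2.15
position: [0.5786, -0.2833, 0.038]
tool_rot: [3.139, -0.001, 0.84]
force: [-4.3, 2.7, -6.0]
grip_width: 0.0129
finger_force: 59.2
```

```bash
python3 -c "
from h import *
t=mould(O,A,[.148,-.029,.06])
delta(t,A)"
```

```text
at [ 0.5786 -0.2833  0.038 ] [ 3.139e+00 -1.000e-03  8.400e-01] t 2.15 F [-4.3  2.7 -6. ]
shift cm [-2.31 -3.1  -2.21] rot [ 1.000e-03 -3.000e-03  1.887e+00]
```

Request:
{"api": "play_rows", "payload": {
  "motion": [
    [0, 0, -1.5, 0, 0, 0, -1],
    [0, 0, -4, 0, 0, 0.14, -1],
    [0, 0, -4, 0, 0, 0.28, -1],
    [0, 0, -4, 0, 0, 0.42, -1],
    [0, 0, -4, 0, 0, 0.56, -1]
  ]
}}

```text
clock: 2.65
position: [0.5776, -0.2826, 0.0779]
tool_rot: [3.141, -0.001, 0.274]
force: [0.1, 0.4, -7.4]
grip_width: 0.0126
finger_force: 60.9
```

Request:
{"api": "play_rows", "payload": {
  "motion": [
    [0, 0, 0, 0, 0, 0.14, -1],
    [0, 0, 0, 0, 0, 0.28, -1],
    [0, 0, 0, 0, 0, 0.42, -1],
    [0, 0, 0, 0, 0, 0.56, -1],
    [0, 0, 0, 0, 0, 0.7, -1]
  ]
}}

```text
clock: 3.15
position: [0.5777, -0.2824, 0.0777]
tool_rot: [-3.141, -0.001, -0.426]
force: [-0.1, -0.1, -7.6]
grip_width: 0.0129
finger_force: 60.9
```

```bash
python3 -c "
from h import *
t=mould(O,A,[.148,-.029,.08])
delta(t,A);print(observe()['qpos'].round(2),observe()['grip_width'])"
```

```text
at [ 0.5777 -0.2824  0.0777] [-3.141e+00 -1.000e-03 -4.260e-01] t 3.15 F [-0.1 -0.1 -7.6]
shift cm [-3.54  1.32 -0.24] rot [-0.001 -0.     0.621]
[ 0.28  0.74  0.13  1.67 -0.13  0.74 -1.52] 0.012918315448167848
```

Request:
{"api": "play_rows", "payload": {
  "motion": [
    [-0.7, 0.3, 0, 0, 0, 0.14, -1],
    [-1.4, 0.6, 0, 0, 0, 0.28, -1],
    [-2.1, 0.9, 0, 0, 0, 0.42, -1],
    [-2.8, 1.1, 0, 0, 0, 0.56, -1],
    [-3.5, 1.3, 0, 0, 0, 0.62, -1]
  ]
}}

```text
clock: 3.65
position: [0.5404, -0.2797, 0.0775]
tool_rot: [-3.14, 0.0, -1.046]
force: [-0.4, 0.4, -7.7]
grip_width: 0.0131
finger_force: 60.9
```

Request:
{"api": "play_rows", "payload": {
  "motion": [
    [0, 0, 1.5, 0, 0, 0, -1],
    [0, 0, 3, 0, 0, 0, -1],
    [0, 0, 3.7, 0, 0, 0, -1],
    [0, 0, 3.9, 0, 0, 0, -1],
    [0, 0, 3.9, 0, 0, 0, -1]
  ]
}}

```text
clock: 4.15
position: [0.54, -0.2799, 0.0373]
tool_rot: [3.142, 0.002, -1.039]
force: [-6.8, 5.0, 12.0]
grip_width: 0.0129
finger_force: 64.4
```

```bash
python3 -c "
from h import *
t=mould(O,A,[.148,-.029,.038])
delta(t,A);print(observe()['qpos'].round(2),observe()['grip_width'])"
```

```text
at [ 0.54   -0.2799  0.0373] [ 3.142e+00  2.000e-03 -1.039e+00] t 4.15 F [-6.8  5.  12. ]
shift cm [-0.01 -0.   -0.07] rot [0.    0.002 0.008]
[ 0.2   0.77  0.27  1.78 -0.32  0.63 -1.95] 0.01290634853330209
```

Request:
{"api": "play_rows", "payload": {
  "motion": [
    [0, 0, 0, 0, 0, 0, 0.3],
    [0, 0, 0, 0, 0, 0, 0.3],
    [0, 0, -4, 0, 0, 0, 1],
    [0, 0, -8, 0, 0, 0, 1],
    [0, 0, -13, 0, 0, 0, 1]
  ]
}}

```text
clock: 4.65
position: [0.5399, -0.28, 0.1677]
tool_rot: [3.14, 0.001, -1.04]
force: [1.6, 0.4, -0.1]
grip_width: 0.0834
finger_force: 0.0
```

Request:
{"api": "play_rows", "payload": {
  "motion": [
    [-3, -1, 0, 0, 0, 0, 1],
    [-6, -2, 0, 0, 0, 0, 1],
    [-8.2, -2.8, 0, 0, 0, 0.01, 1],
    [-8.2, -2.8, 0, 0, 0, 0.01, 1],
    [-8.2, -2.8, 0, 0, 0, 0.01, 1]
  ]
}}

```text
clock: 5.15
position: [0.5234, -0.1953, 0.1675]
tool_rot: [-3.141, -0.001, -1.049]
force: [-0.0, -1.1, 0.6]
grip_width: 0.0853
finger_force: 0.0
```

```bash
python3 - <<'E'
from h import *
p,d,ci=grab('wrist','w2');cv2.imwrite('pics/w2b.png',cv2.resize(p[:,:,::-1],(800,600),interpolation=cv2.INTER_CUBIC))
P=cloud(d,ci);M=tom(P)
def sel(x0,x1,y0,y1,z0,z1):return P[(d>0)&(M[...,0]>x0)&(M[...,0]<x1)&(M[...,1]>y0)&(M[...,1]<y1)&(P[...,2]>z0)&(P[...,2]<z1)]
for n,b in dict(cap=(.03,.1,-.05,.04,.092,.1),half=(.09,.19,-.06,.02,.022,.034),fin=(.12,.18,-.05,.0,.057,.066),bar=(-.04,.02,-.04,.04,.072,.081),block=(-.04,.03,-.04,.04,.033,.0365)).items():
    q=sel(*b)
    if len(q)>9: r=rect(q);print(n,len(q),r,'mould',tom([r[0]/1e3,r[1]/1e3,0]).round(4))
h=cv2.cvtColor(p,cv2.COLOR_RGB2HSV);m=(cv2.inRange(h,(100,110,50),(125,255,255))>0)
for y0,y1 in((.02,.045),(-.045,-.02)):
    q=P[m&(d>0)&(M[...,0]>.02)&(M[...,0]<.1)&(M[...,1]>y0)&(M[...,1]<y1)&(abs(P[...,2]-.022)<.004)];mm=tom(q);print('rail',len(q),mm.min(0).round(4),mm.max(0).round(4),np.polyfit(mm[:,0],mm[:,1],1).round(4),rect(q))
delta(mould(O,A,[.066,-.001,.055]),A);print(observe()['qpos'].round(2))
E
```

```text
cap 2839 (522.6, -193.3, 43.0, 43.5, 51.1) mould [ 0.0644 -0.0008  0.    ]
half 4062 (529.1, -263.6, 50.0, 70.2, 30.8) mould [ 0.1286 -0.0303  0.    ]
fin 832 (537.8, -278.2, 14.1, 31.4, 30.8) mould [ 0.1455 -0.0301  0.    ]
bar 1211 (489.9, -137.1, 63.8, 14.4, 23.6) mould [-0.0006 -0.001   0.    ]
block 741 (485.9, -130.0, 59.2, 54.5, 31.3) mould [-0.0087 -0.001   0.    ]
rail 460 [0.0225 0.0272 0.0182] [0.084  0.0385 0.0238] [0.0513 0.0295] (545.5, -167.3, 9.1, 61.3, 34.2)
rail 422 [ 0.02   -0.0361  0.018 ] [ 0.0855 -0.0271  0.0234] [-0.0029 -0.0314] (490.5, -198.4, 8.7, 65.4, 28.7)
at [ 0.5233 -0.196   0.1674] [-3.141e+00 -1.000e-03 -1.050e+00] t 5.2 F [ 0.3 -0.2  0.1]
shift cm [-0.12 -0.05 11.24] rot [-0.    -0.001 -0.003]
[-0.    0.52  0.36  1.85 -0.24  0.81 -2.14]
```

View pics/w2b.png

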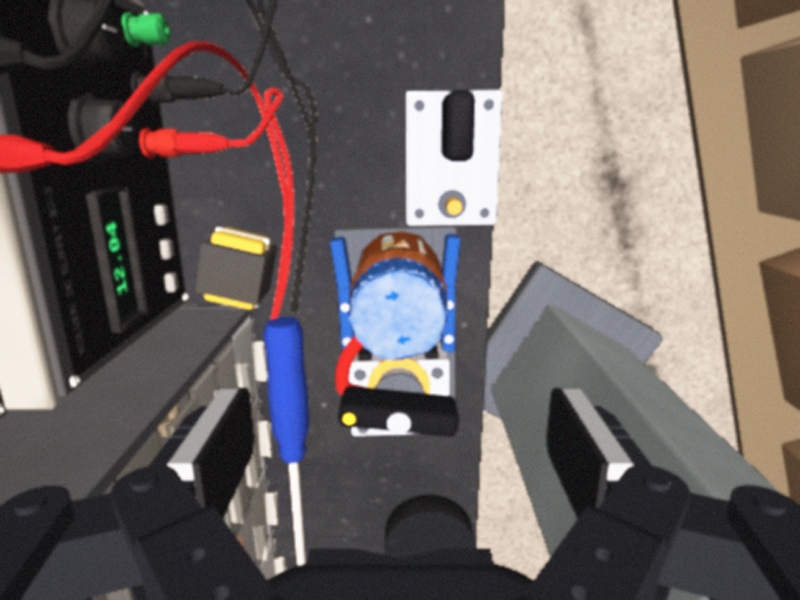

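The half now lies parallel to the mould, with its fin at (458,125) and pin at (454,206). The blue-capped bottle is at (398,308) between the rails, and the handle bar is at (400,412) with its yellow dot at (348,418). Now the bottle.

Request:
{"api": "play_rows", "payload": {
  "motion": [
    [-0.3, -0.1, 4, 0, 0, 0, 1],
    [-0.3, -0.1, 8, 0, 0, 0, 1],
    [-0.3, -0.1, 11, 0, 0, 0, 1],
    [-0.3, -0.1, 12.2, 0, 0, 0, 1],
    [-0.3, -0.1, 12.2, 0, 0, 0, 0.3]
  ],
  "squeeze": 25
}}

```text
clock: 5.7
position: [0.5217, -0.193, 0.0442]
tool_rot: [3.14, 0.001, -1.051]
force: [0.8, -0.0, -0.1]
grip_width: 0.0729
finger_force: 0.0
```

Request:
{"api": "play_rows", "payload": {
  "motion": [
    [0, 0, 0, 0, 0, 0, -1],
    [0, 0, 0, 0, 0, 0, -1],
    [0, 0, 0, 0, 0, 0, -1],
    [0, 0, -0.3, 0, 0, 0, -1],
    [0, 0, -1, 0, 0, 0, -1]
  ]
}}

```text
clock: 6.2
position: [0.5225, -0.1922, 0.0561]
tool_rot: [-3.141, -0.0, -1.05]
force: [-0.8, 0.0, -1.3]
grip_width: 0.0452
finger_force: 25.7
```

```bash
sed -i 's/^O=.*/O=np.array([.4903,-.1370]);A=-1.03/' h.py; python3 - <<'E'
from h import *
delta(mould(O,A,[.192,.005,.16]),A);print(observe()['grip_width'],observe()['finger_force'])
E
```

```text
at [ 0.5225 -0.1922  0.0561] [-3.141 -0.    -1.05 ] t 6.2 F [-0.8  0.  -1.3]
shift cm [ 12.8   -0.84 -10.38] rot [-0.   -0.   -0.02]
0.045193765594407624 25.72504822164774
```

Request:
{"api": "play_rows", "payload": {
  "motion": [
    [0, 0, -2.5, 0, 0, 0, -1],
    [0, 0, -5, 0, 0, 0, -1],
    [1, -0.1, -7.5, 0, 0, 0, -1],
    [4, -0.3, -7.5, 0, 0, 0, -1],
    [7, -0.5, -7.5, 0, 0, 0, -1]
  ]
}}

```text
clock: 6.7
position: [0.5627, -0.2508, 0.1325]
tool_rot: [-3.14, -0.002, -1.049]
force: [0.1, 0.5, -1.3]
grip_width: 0.0454
finger_force: 26.0
```

Request:
{"api": "play_rows", "payload": {
  "motion": [
    [2.5, -0.1, 0, 0, 0, 0, -1],
    [5, -0.3, 0, 0, 0, 0, -1],
    [5.8, -0.3, 0, 0, 0, 0, -1],
    [5.8, -0.3, 2.5, 0, 0, 0, -1],
    [5.8, -0.3, 5, 0, 0, 0, -1]
  ]
}}

```text
clock: 7.2
position: [0.5933, -0.2993, 0.0809]
tool_rot: [-3.14, -0.001, -1.05]
force: [-0.5, -0.2, -0.6]
grip_width: 0.0452
finger_force: 26.0
```

```bash
python3 - <<'E'
from h import *
delta(mould(O,A,[.192,.005,.0362]),A)
p,d,ci=grab('wrist');P=cloud(d,ci);q=P[(d>0)&(P[...,2]>-.01)&(P[...,2]<.3)]
cv2.imwrite('pics/w3.png',p[:,:,::-1])
E
```

```text
at [ 0.5933 -0.2993  0.0809] [-3.14e+00 -1.00e-03 -1.05e+00] t 7.2 F [-0.5 -0.2 -0.6]
shift cm [-0.02 -0.02  4.47] rot [-0.001 -0.001 -0.02 ]
```

Lower it gently and watch for contact.

Request:
{"api": "play_rows", "payload": {
  "motion": [
    [0, 0, 2, 0, 0, 0, -1],
    [0, 0, 3.5, 0, 0, 0, -1],
    [0, 0, 4, 0, 0, 0, -1],
    [0, 0, 4.2, 0, 0, 0, -1],
    [0, 0, 4.3, 0, 0, 0, -1]
  ]
}}

```text
clock: 7.75
position: [0.593, -0.2994, 0.0391]
tool_rot: [-3.141, 0.0, -1.05]
force: [-9.7, 5.2, 27.8]
grip_width: 0.0452
finger_force: 28.2
```

```bash
python3 - <<'E'
from h import *
delta(mould(O,A,[.192,.005,.0362]),A)
E
```

```text
at [ 0.593  -0.2994  0.0391] [-3.141  0.    -1.05 ] t 7.75 F [-9.7  5.2 27.8]
shift cm [-0.01 -0.06  0.29] rot [-0.    0.   -0.02]
```

Request:
{"api": "play_rows", "payload": {
  "motion": [
    [0, 0, -0.1, 0, 0, 0, -1],
    [0, 0, -0.1, 0, 0, 0, -0.1],
    [0, 0, -0.1, 0, 0, 0, 0.2],
    [0, 0, -0.1, 0, 0, 0, 0.4],
    [0, 0, -0.1, 0, 0, 0, 0.4]
  ]
}}

```text
clock: 8.25
position: [0.593, -0.2993, 0.0383]
tool_rot: [-3.142, -0.0, -1.05]
force: [-0.2, 0.2, 0.3]
grip_width: 0.0598
finger_force: 0.0
```

Request:
{"api": "play_rows", "payload": {
  "motion": [
    [0, 0, -2, 0, 0, 0, 0.4],
    [0, 0, -6, 0, 0, 0, 0.4],
    [0, 0, -10, 0, 0, 0, 0.4],
    [0, 0, -10, 0, 0, 0, 0.4],
    [0, 0, -10, 0, 0, 0, 0.4]
  ]
}}

```text
clock: 8.75
position: [0.5933, -0.2994, 0.1392]
tool_rot: [-3.14, -0.001, -1.05]
force: [-0.6, 0.0, -1.0]
grip_width: 0.0596
finger_force: 0.0
```

```bash
python3 - <<'E'
from h import *
delta([.5378,-.2782,.13],A)
p,d,ci=grab('wrist','w4');cv2.imwrite('pics/w4.png',p[:,:,::-1])
P=cloud(d,ci);M=tom(P)
def sel(x0,x1,y0,y1,z0,z1):return P[(d>0)&(M[...,0]>x0)&(M[...,0]<x1)&(M[...,1]>y0)&(M[...,1]<y1)&(P[...,2]>z0)&(P[...,2]<z1)]
for n,b in dict(cap=(.16,.23,-.04,.05,.08,.1),half=(.09,.18,-.06,.02,.022,.034),fin=(.12,.17,-.05,.0,.057,.066)).items():
    q=sel(*b)
    if len(q)>9: r=rect(q);print(n,len(q),np.percentile(q[:,2],[2,50,98]).round(4),r,'mould',tom([r[0]/1e3,r[1]/1e3,0]).round(4))
q=sel(.16,.23,-.04,.05,.08,.1);print('cap plane',np.linalg.lstsq(np.c_[q[:,:2]-q[:,:2].mean(0),np.ones(len(q))],q[:,2],rcond=None)[0].round(3))
E
```

```text
at [ 0.5933 -0.2994  0.1392] [-3.14e+00 -1.00e-03 -1.05e+00] t 8.75 F [-0.6  0.  -1. ]
shift cm [-4.6   3.77  0.91] rot [-0.001 -0.001 -0.02 ]
cap 3573 [0.0818 0.0881 0.0895] (592.5, -300.4, 43.7, 44.6, 48.7) mould [0.1927 0.0035 0.    ]
half 2463 [0.0251 0.0277 0.031 ] (529.2, -263.8, 49.6, 70.5, 30.5) mould [ 0.1287 -0.0319  0.    ]
fin 663 [0.0578 0.061  0.0626] (538.5, -279.0, 14.0, 31.4, 30.3) mould [ 0.1466 -0.0318  0.    ]
cap plane [-0.02   0.047  0.088]
```

Request:
{"api": "play_rows", "payload": {
  "motion": [
    [-2.3, 1.9, 0, 0, 0, -0.01, 0.3],
    [-4.6, 3.8, 0, 0, 0, -0.01, 0.3],
    [-4.6, 3.8, 4, 0, 0, -0.01, 0.3],
    [-4.6, 3.8, 8, 0, 0, -0.01, 0.3],
    [-4.6, 3.8, 9.8, 0, 0, -0.01, 0.3]
  ],
  "squeeze": 60
}}

```text
clock: 9.3
position: [0.535, -0.2771, 0.0362]
tool_rot: [3.139, 0.004, -1.04]
force: [-0.2, 0.0, 0.2]
grip_width: 0.0557
finger_force: 0.0
```

Request:
{"api": "play_rows", "payload": {
  "motion": [
    [0, 0, 0.3, 0, 0, 0, 0],
    [0, 0, 0.3, 0, 0, 0, -1],
    [0, 0, 0.3, 0, 0, 0, -1],
    [0, 0, 0.3, 0, 0, 0, -1],
    [0, 0, 0.3, 0, 0, 0, -1]
  ]
}}

```text
clock: 9.8
position: [0.5377, -0.2785, 0.0381]
tool_rot: [-3.141, -0.001, -1.04]
force: [2.2, -0.1, 1.3]
grip_width: 0.0127
finger_force: 63.3
```

```bash
python3 - <<'E'
from h import *
# fin x offset: TCP vs measured half_grip
s=observe();print(s['grip_width'],s['finger_force'],'grip err along x mm',(tom(s['position'])-tom([.538,-.2785,0]))*1000)
delta(mould(O,A,[.098,.0,.10]),A)
E
```

```text
0.012706382963103786 63.27049255371094 grip err along x mm [-0.15392111 -0.22912232 38.1457862 ]
at [ 0.5377 -0.2785  0.0381] [-3.141e+00 -1.000e-03 -1.040e+00] t 9.8 F [ 2.2 -0.1  1.3]
shift cm [-4.8  -3.18 -6.19] rot [-0.001 -0.001 -0.01 ]
```

Request:
{"api": "play_rows", "payload": {
  "motion": [
    [0, 0, -2, 0, 0, 0, -1],
    [-0.5, 0, -4.5, 0, 0, 0, -1],
    [-2, -1.2, -4.5, 0, 0, 0, -1],
    [-4, -2.4, -4.5, 0, 0, -0.01, -1],
    [-4.8, -3.2, -4.5, 0, 0, -0.01, -1]
  ]
}}

```text
clock: 10.3
position: [0.5401, -0.2184, 0.0824]
tool_rot: [-3.141, 0.002, -1.028]
force: [-0.3, 0.3, -8.2]
grip_width: 0.0131
finger_force: 62.0
```

```bash
python3 - <<'E'
from h import *
delta(mould(O,A,[.098,.0,.046]),A)
p,d,ci=grab('wrist','w5');cv2.imwrite('pics/w5b.png',cv2.resize(p[:,:,::-1],(800,600),interpolation=cv2.INTER_CUBIC))
P=cloud(d,ci);M=tom(P)
for n,b in dict(half=(.03,.14,-.04,.04,.068,.079),bar=(-.04,.03,-.04,.04,.074,.080)).items():
    x0,x1,y0,y1,z0,z1=b;q=P[(d>0)&(M[...,0]>x0)&(M[...,0]<x1)&(M[...,1]>y0)&(M[...,1]<y1)&(P[...,2]>z0)&(P[...,2]<z1)]
    if len(q)>9: r=rect(q);print(n,len(q),r,'mould',tom([r[0]/1e3,r[1]/1e3,0]).round(4),np.median(q[:,2]).round(4))
h=cv2.cvtColor(p,cv2.COLOR_RGB2HSV);m=(cv2.inRange(h,(100,110,50),(125,255,255))>0)
for y0,y1 in((.02,.045),(-.045,-.02)):
    q=P[m&(d>0)&(M[...,0]>.02)&(M[...,0]<.1)&(M[...,1]>y0)&(M[...,1]<y1)&(abs(P[...,2]-.022)<.004)];mm=tom(q)
    if len(q): print('rail',len(q),mm.min(0).round(4),mm.max(0).round(4))
E
```

```text
at [ 0.5401 -0.2184  0.0824] [-3.141e+00  2.000e-03 -1.028e+00] t 10.3 F [-0.3  0.3 -8.2]
shift cm [0.27 0.08 3.64] rot [-0.     0.002  0.002]
half 3230 (531.2, -204.5, 50.2, 70.1, 30.7) mould [0.0789 0.0003 0.    ] 0.0719
rail 180 [0.0497 0.0332 0.0185] [0.0851 0.0381 0.023 ]
rail 156 [ 0.0508 -0.0371  0.0188] [ 0.0854 -0.033   0.0232]
```

View pics/w5b.png

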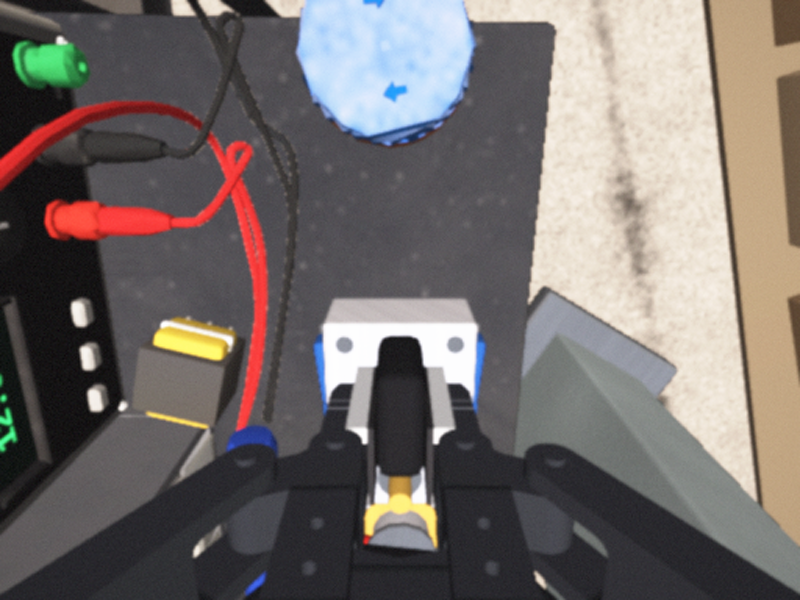

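The half hangs centred over the rails at (400,360), with the blue rails visible evenly on both sides. The bottle stands clear at (385,60). Lower it.

Request:
{"api": "play_rows", "payload": {
  "motion": [
    [0.3, 0, 1, 0, 0, 0, -1],
    [0.3, 0, 2, 0, 0, 0, -1],
    [0.3, 0, 2.8, 0, 0, 0, -1],
    [0.3, 0, 3.3, 0, 0, 0, -1],
    [0.3, 0, 3.5, 0, 0, 0, -1]
  ]
}}

```text
clock: 10.85
position: [0.5414, -0.2236, 0.0464]
tool_rot: [3.141, 0.001, -1.031]
force: [-1.0, 0.1, -7.0]
grip_width: 0.0128
finger_force: 62.0
```

```bash
python3 - <<'E'
from h import *
delta(mould(O,A,[.072,.0,.046]),A)
E
```

```text
at [ 0.5414 -0.2236  0.0464] [ 3.141e+00  1.000e-03 -1.031e+00] t 10.85 F [-1.   0.1 -7. ]
shift cm [-2.86 -0.07  0.04] rot [ 0.001  0.001 -0.001]
```

Request:
{"api": "play_rows", "payload": {
  "motion": [
    [-0.5, 0, 0, 0, 0, 0, -1],
    [-1, -0.05, 0, 0, 0, 0, -1],
    [-1.5, -0.05, 0, 0, 0, 0, -1],
    [-2, -0.05, 0, 0, 0, 0, -1],
    [-2.3, -0.05, 0.05, 0, 0, 0, -1]
  ]
}}

```text
clock: 11.35
position: [0.5305, -0.2026, 0.047]
tool_rot: [-3.141, -0.0, -1.03]
force: [0.9, -0.8, -6.9]
grip_width: 0.0128
finger_force: 62.1
```

Request:
{"api": "play_rows", "payload": {
  "motion": [
    [-0.15, 0, 0, 0, 0, 0, -1],
    [-0.3, 0, 0, 0, 0, 0, -1],
    [-0.4, 0, 0, 0, 0, 0, -1],
    [-0.5, 0, 0, 0, 0, 0, -1],
    [-0.6, 0, 0, 0, 0, 0, -1]
  ]
}}

```text
clock: 11.85
position: [0.5274, -0.1982, 0.0468]
tool_rot: [3.142, -0.0, -1.03]
force: [-0.7, 0.6, -8.4]
grip_width: 0.0126
finger_force: 62.0
```

```bash
python3 - <<'E'
from h import *
delta(mould(O,A,[.072,.0,.046]),A)
F=observe()['force'];print('Fx mould',F[0]*np.cos(A)+F[1]*np.sin(A), tom(observe()['position']))
E
```

```text
at [ 0.5274 -0.1982  0.0468] [ 3.142 -0.    -1.03 ] t 11.85 F [-0.7  0.6 -8.4]
shift cm [0.04 0.04 0.08] rot [ 0. -0. -0.]
Fx mould -0.9078162592909096 [0.0715693  0.00035126 0.04679371]
```

Request:
{"api": "play_rows", "payload": {
  "motion": [
    [0, 0, 0.1, 0, 0, 0, -1],
    [-0.05, 0, 0.1, 0, 0, 0, -1],
    [-0.1, 0, 0.1, 0, 0, 0, -1],
    [-0.15, 0, 0.1, 0, 0, 0, -1],
    [-0.2, 0, 0.1, 0, 0, 0, -1]
  ]
}}

```text
clock: 12.35
position: [0.5271, -0.1971, 0.0461]
tool_rot: [-3.141, -0.002, -1.031]
force: [3.8, -4.8, 0.5]
grip_width: 0.0129
finger_force: 63.2
```

```bash
python3 - <<'E'
from h import *
delta(mould(O,A,[.070,.0,.046]),A)
F=observe()['force'];print('Fx mould',F[0]*np.cos(A)+F[1]*np.sin(A), tom(observe()['position']))
E
```

```text
at [ 0.5271 -0.1971  0.0461] [-3.141e+00 -2.000e-03 -1.031e+00] t 12.35 F [ 3.8 -4.8  0.5]
shift cm [-0.05  0.06  0.01] rot [-0.001 -0.002 -0.001]
Fx mould 6.0692890109771716 [0.07045287 0.00055998 0.04614968]
```

Request:
{"api": "play_rows", "payload": {
  "motion": [
    [-0.05, 0, 0, 0, 0, 0, -1],
    [-0.1, 0, 0, 0, 0, 0, -1],
    [-0.15, 0, 0, 0, 0, 0, -1],
    [-0.15, 0, 0, 0, 0, 0, -1],
    [-0.15, 0, 0, 0, 0, 0, -1]
  ]
}}

```text
clock: 12.85
position: [0.5263, -0.1959, 0.0462]
tool_rot: [-3.141, -0.002, -1.031]
force: [3.7, -5.2, 1.1]
grip_width: 0.0127
finger_force: 63.1
```

```bash
python3 - <<'E'
from h import *
F=observe()['force'];print('Fx mould',F[0]*np.cos(A)+F[1]*np.sin(A), tom(observe()['position']))
E
```

```text
Fx mould 6.409234798016297 [0.06902333 0.00054821 0.04615446]
```

Request:
{"api": "play_rows", "payload": {
  "motion": [
    [0, 0, 0, 0, 0, 0, -0.3],
    [0, 0, 0, 0, 0, 0, 0],
    [0, 0, -1, 0, 0, 0, 0],
    [0, 0, -4, 0, 0, 0, 0],
    [0, 0, -7.5, 0, 0, 0, 0]
  ]
}}

```text
clock: 13.35
position: [0.5249, -0.1949, 0.1216]
tool_rot: [3.14, 0.001, -1.03]
force: [0.4, -0.7, 0.5]
grip_width: 0.0424
finger_force: 0.0
```

```bash
python3 - <<'E'
from h import *
Q=[]
for f in('top0','scene0','w1','w2'):
    z=np.load('pics/%s.npz'%f);ci={k:z[k] for k in z};P=cloud(z['d'],ci);Q.append(tom(P[z['d']>0]))
Q=np.concatenate(Q)
for z0,z1 in((.1,.15),(.15,.2),(.2,.25),(.25,.3),(.3,.36),(.36,.5)):
    q=Q[(Q[:,2]>z0)&(Q[:,2]<z1)&(np.hypot(Q[:,0],Q[:,1])<.2)&(Q[:,1]>.02)]
    if len(q): 
        print(z0,len(q),'min y',np.percentile(q[:,1],[0,2,10]).round(3),[ (x0,np.percentile(q[(q[:,0]>x0)&(q[:,0]<=x0+.03),1],2).round(3)) for x0 in np.arange(-.12,.13,.03).round(2) if ((q[:,0]>x0)&(q[:,0]<=x0+.03)).sum()>5])
p,d,ci=grab('wrist','w6');P=cloud(d,ci);M=tom(P)
for n,b in dict(half=(.0,.14,-.04,.04,.032,.039),fin=(.04,.1,-.02,.02,.066,.073),bar=(-.045,.03,-.04,.04,.074,.081)).items():
    x0,x1,y0,y1,z0,z1=b;q=P[(d>0)&(M[...,0]>x0)&(M[...,0]<x1)&(M[...,1]>y0)&(M[...,1]<y1)&(P[...,2]>z0)&(P[...,2]<z1)]
    if len(q)>9: r=rect(q);print(n,len(q),r,'mould',tom([r[0]/1e3,r[1]/1e3,0]).round(4),np.median(q[:,2]).round(4))
delta(mould(O,A,[0,0,.15]),.41);print(observe()['qpos'].round(2))
E
```

```text
0.1 17408 min y [0.07  0.075 0.089] [(np.float64(-0.12), np.float64(0.088)), (np.float64(-0.09), np.float64(0.083)), (np.float64(-0.06), np.float64(0.083)), (np.float64(-0.03), np.float64(0.083)), (np.float64(0.0), np.float64(0.083)), (np.float64(0.03), np.float64(0.091)), (np.float64(0.06), np.float64(0.127)), (np.float64(0.09), np.float64(0.127)), (np.float64(0.12), np.float64(0.08))]
0.15 10923 min y [0.04 0.04 0.05] [(np.float64(-0.12), np.float64(0.088)), (np.float64(-0.09), np.float64(0.088)), (np.float64(-0.06), np.float64(0.087)), (np.float64(-0.03), np.float64(0.084)), (np.float64(0.0), np.float64(0.083)), (np.float64(0.03), np.float64(0.04)), (np.float64(0.06), np.float64(0.04)), (np.float64(0.09), np.float64(0.135)), (np.float64(0.12), np.float64(0.079))]
0.2 16361 min y [0.02  0.025 0.035] [(np.float64(-0.12), np.float64(0.09)), (np.float64(-0.09), np.float64(0.091)), (np.float64(-0.06), np.float64(0.089)), (np.float64(-0.03), np.float64(0.084)), (np.float64(0.0), np.float64(0.084)), (np.float64(0.03), np.float64(0.04)), (np.float64(0.06), np.float64(0.024)), (np.float64(
[... 554 characters left out ...]
p.float64(0.095)), (np.float64(0.0), np.float64(0.094)), (np.float64(0.03), np.float64(0.095))]
0.36 1539 min y [0.02  0.022 0.035] [(np.float64(-0.12), np.float64(0.022)), (np.float64(-0.09), np.float64(0.022)), (np.float64(-0.06), np.float64(0.022))]
half 5384 (512.2, -174.9, 59.2, 87.5, 30.6) mould [ 0.0438 -0.0007  0.    ] 0.0357
fin 927 (525.9, -196.8, 13.4, 31.6, 30.2) mould [ 0.0696 -0.0003  0.    ] 0.0691
bar 1461 (489.8, -136.7, 62.7, 14.2, 23.3) mould [-0.0005 -0.0003  0.    ] 0.0763
at [ 0.5272 -0.196   0.1272] [-3.138e+00 -3.000e-03 -1.031e+00] t 13.4 F [ 4.9 -2.1  7.6]
shift cm [-6.95  0.12 -2.31] rot [-1.000e-03 -5.000e-03 -1.441e+00]
[ 0.01  0.58  0.34  1.88 -0.28  0.72 -2.09]
```

The half sits against the seal (face about 1.6 mm from tight). The rack wall on the +y side leaves no room for the wrist camera at yaw 0.41, so I will grip the handle with the tool reversed (yaw about 3.55).

Request:
{"api": "play_rows", "payload": {
  "motion": [
    [0.5, 0.6, 0, 0, 0, -0.12, 0],
    [1, 1.5, 0, 0, 0, -0.26, 0],
    [1.2, 1.5, 0, 0, 0, -0.4, 0],
    [1.2, 1.5, 0, 0, 0, -0.54, 0],
    [1.2, 1.5, 0, 0, 0, -0.68, 0]
  ]
}}

```text
clock: 13.9
position: [0.519, -0.2132, 0.1215]
tool_rot: [3.142, -0.0, -0.345]
force: [-0.1, -0.8, 0.0]
grip_width: 0.0423
finger_force: 0.0
```

Request:
{"api": "play_rows", "payload": {
  "motion": [
    [0, 0, 0, 0, 0, -0.14, 0],
    [0, 0, 0, 0, 0, -0.28, 0],
    [0, 0, 0, 0, 0, -0.42, 0],
    [0, 0, 0, 0, 0, -0.56, 0],
    [0, 0, 0, 0, 0, -0.7, 0]
  ]
}}

```text
clock: 14.4
position: [0.5189, -0.2132, 0.1215]
tool_rot: [3.141, 0.0, 0.355]
force: [-0.6, -0.4, -0.2]
grip_width: 0.0427
finger_force: 0.0
```

Request:
{"api": "play_rows", "payload": {
  "motion": [
    [0, 0, 0, 0, 0, -0.14, 0],
    [0, 0, 0, 0, 0, -0.28, 0],
    [0, 0, 0, 0, 0, -0.42, 0],
    [0, 0, 0, 0, 0, -0.56, 0],
    [0, 0, 0, 0, 0, -0.7, 0]
  ]
}}

```text
clock: 14.9
position: [0.5188, -0.2134, 0.1214]
tool_rot: [3.141, 0.001, 1.055]
force: [-0.8, -1.0, -0.4]
grip_width: 0.043
finger_force: 0.0
```

Request:
{"api": "play_rows", "payload": {
  "motion": [
    [0, 0, 0, 0, 0, -0.14, 0],
    [0, 0, 0, 0, 0, -0.28, 0],
    [0, 0, 0, 0, 0, -0.42, 0],
    [0, 0, 0, 0, 0, -0.56, 0],
    [0, 0, 0, 0, 0, -0.7, 0]
  ]
}}

```text
clock: 15.4
position: [0.5188, -0.2135, 0.1214]
tool_rot: [-3.141, 0.001, 1.755]
force: [0.1, 0.2, -0.7]
grip_width: 0.0422
finger_force: 0.0
```

```bash
python3 - <<'E'
from h import *
delta(np.r_[.4899,-.1369,.15],3.55);print(observe()['qpos'].round(2))
E
```

```text
at [ 0.5188 -0.2135  0.1214] [-3.141e+00  1.000e-03  1.755e+00] t 15.4 F [ 0.1  0.2 -0.7]
shift cm [ 8.05 -1.44 -2.87] rot [-1.000e-03  0.000e+00 -1.795e+00]
[ 0.58  0.59 -0.42  1.85  0.33  0.77  0.17]
```

Request:
{"api": "play_rows", "payload": {
  "motion": [
    [0, 0, 0, 0, 0, -0.14, 0],
    [0, 0, 0, 0, 0, -0.28, 0],
    [0, 0, 0, 0, 0, -0.42, 0],
    [0, 0, 0, 0, 0, -0.56, 0],
    [0, 0, 0, 0, 0, -0.7, 0]
  ]
}}

```text
clock: 15.9
position: [0.5188, -0.2136, 0.1214]
tool_rot: [-3.14, 0.001, 2.455]
force: [-0.2, -0.5, 0.4]
grip_width: 0.0428
finger_force: 0.0
```

Request:
{"api": "play_rows", "payload": {
  "motion": [
    [0, 0, 0, 0, 0, -0.14, 0],
    [0, 0, 0, 0, 0, -0.28, 0],
    [0, 0, 0, 0, 0, -0.42, 0],
    [0, 0, 0, 0, 0, -0.56, 0],
    [0, 0, 0, 0, 0, -0.7, 0]
  ]
}}

```text
clock: 16.4
position: [0.5188, -0.2137, 0.1213]
tool_rot: [-3.14, -0.0, -3.128]
force: [0.8, -0.1, 0.6]
grip_width: 0.0425
finger_force: 0.0
```

```bash
python3 - <<'E'
from h import *
delta(np.r_[.4899,-.1369,.10],3.55);print(observe()['qpos'].round(2))
E
```

```text
at [ 0.5188 -0.2137  0.1213] [-3.14  -0.    -3.128] t 16.4 F [ 0.8 -0.1  0.6]
shift cm [2.78 7.72 2.12] rot [-0.001 -0.001 -0.395]
[ 0.82  0.67 -0.76  1.84  0.6   0.88  1.35]
```

Request:
{"api": "play_rows", "payload": {
  "motion": [
    [0.5, 1.5, 0.4, 0, 0, -0.1, 0],
    [1, 3, 0.8, 0, 0, -0.2, 0],
    [1.6, 4.5, 1.2, 0, 0, -0.3, 0],
    [2.2, 6, 1.6, 0, 0, -0.4, 0],
    [2.8, 7.7, 2.1, 0, 0, -0.4, 0]
  ]
}}

```text
clock: 16.9
position: [0.49, -0.1366, 0.1]
tool_rot: [-3.14, -0.001, -2.73]
force: [0.1, 0.7, -0.3]
grip_width: 0.0425
finger_force: 0.0
```

```bash
python3 - <<'E'
from h import *
p,d,ci=grab('wrist','w7');P=cloud(d,ci);M=tom(P)
for n,b in dict(bar=(-.045,.03,-.04,.04,.072,.081),).items():
    x0,x1,y0,y1,z0,z1=b;q=P[(d>0)&(M[...,0]>x0)&(M[...,0]<x1)&(M[...,1]>y0)&(M[...,1]<y1)&(P[...,2]>z0)&(P[...,2]<z1)]
    if len(q)>9: r=rect(q);print(n,len(q),r,'mould',tom([r[0]/1e3,r[1]/1e3,0]).round(4),np.median(q[:,2]).round(4))
delta(np.r_[.4899,-.1369,.053],3.55);print(observe()['qpos'].round(2))
cv2.imwrite('pics/w7b.png',cv2.resize(p[:,:,::-1],(800,600)))
E
```

```text
bar 2504 (489.3, -136.8, 63.7, 14.0, 23.2) mould [-0.0007 -0.0008  0.    ] 0.0762
at [ 0.4889 -0.1336  0.0995] [ 3.141e+00 -1.000e-03 -2.731e+00] t 16.95 F [ 0.8  4.8 -0.5]
shift cm [ 0.03 -0.34  4.65] rot [ 0.    -0.001  0.003]
[ 0.77  0.67 -0.85  1.99  0.7   0.81  1.49]
```

View pics/w7b.png

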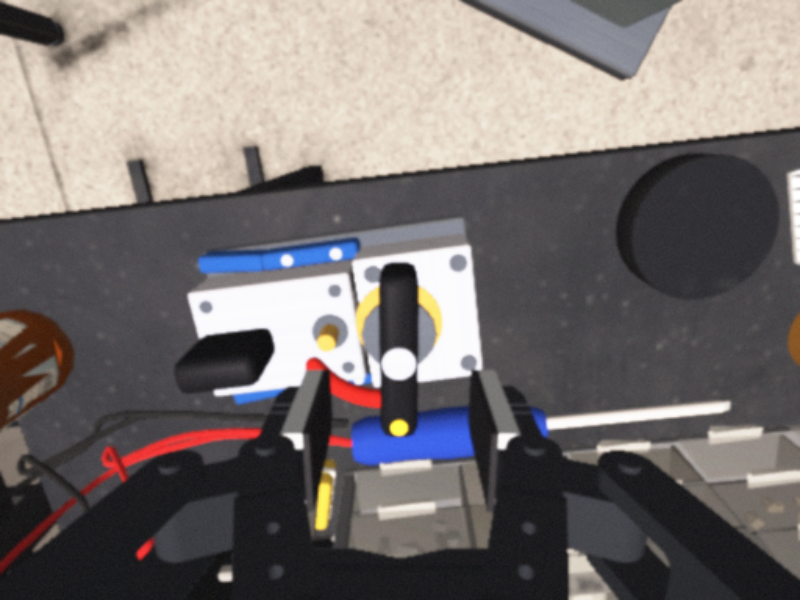

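The view shows the bar at (398,345) between the open fingers, square to them. The pin at (328,333) stands inside the red hook, and the halves are almost shut. Lower and grip.

Request:
{"api": "play_rows", "payload": {
  "motion": [
    [0, 0, 1.2, 0, 0, 0, 0],
    [0, 0, 2.4, 0, 0, 0, 0],
    [0, 0, 3.6, 0, 0, 0, 0],
    [0, 0, 4.6, 0, 0, 0, 0],
    [0, 0, 4.6, 0, 0, 0, 0]
  ],
  "squeeze": 40
}}

```text
clock: 17.45
position: [0.4897, -0.1364, 0.0522]
tool_rot: [3.14, -0.002, -2.734]
force: [-0.6, 1.1, 0.4]
grip_width: 0.0426
finger_force: 0.0
```

Request:
{"api": "play_rows", "payload": {
  "motion": [
    [0, 0, 0, 0, 0, 0, -1],
    [0, 0, 0, 0, 0, 0, -1],
    [0, 0, 0, 0, 0, 0, -1],
    [0, 0, 0, 0, 0, 0, -1],
    [0, 0, 0, 0, 0, 0, -1]
  ]
}}

```text
clock: 17.95
position: [0.4907, -0.1367, 0.0542]
tool_rot: [-3.141, 0.001, -2.734]
force: [1.9, -4.0, 5.9]
grip_width: 0.0134
finger_force: 42.0
```

```bash
python3 - <<'E'
from h import *
s=observe();print(s['position'],s['tool_rot'],s['force'].round(1),s['moment'].round(3),s['grip_width'],s['finger_force'])
E
```

```text
[ 0.4907411  -0.13674546  0.05419629] [-3.14073675e+00  5.70365854e-04 -2.73373198e+00] [ 1.9 -4.   5.9] [-0.706 -0.195  0.017] 0.01337815742495521 41.951866149902344
```

Request:
{"api": "play_rows", "payload": {
  "motion": [
    [0, 0, 0, 0, 0, 0.08, -1],
    [0, 0, 0, 0, 0, 0.18, -1],
    [0, 0, 0, 0, 0, 0.28, -1],
    [0, 0, 0, 0, 0, 0.38, -1],
    [0, 0, 0, 0, 0, 0.45, -1]
  ]
}}

```text
clock: 18.45
position: [0.4907, -0.1367, 0.0542]
tool_rot: [-3.141, 0.001, 3.096]
force: [1.5, -3.3, 6.0]
grip_width: 0.0132
finger_force: 41.8
```

```bash
cat > s.py <<'E'
from h import *
s=observe();print(round(float(s['clock']),2),s['position'].round(4),'yaw',round(float(s['tool_rot'][2]),3),'cw turn',round((-2.734-s['tool_rot'][2])%(2*np.pi),3),'F',s['force'].round(1),'M',s['moment'].round(3),s['qpos'].round(2)[-1])
E
python3 s.py
```

```text
18.45 [ 0.4907 -0.1367  0.0542] yaw 3.096 cw turn 0.454 F [ 1.5 -3.3  6. ] M [-0.666 -0.184  0.072] 1.04
```

Cam is at about 0.57. Continue.

Request:
{"api": "play_rows", "payload": {
  "motion": [
    [0, 0, 0, 0, 0, 0.08, -1],
    [0, 0, 0, 0, 0, 0.16, -1],
    [0, 0, 0, 0, 0, 0.24, -1],
    [0, 0, 0, 0, 0, 0.3, -1],
    [0, 0, 0, 0, 0, 0.35, -1]
  ]
}}

```text
clock: 18.95
position: [0.4908, -0.1367, 0.0542]
tool_rot: [-3.141, 0.001, 2.747]
force: [2.1, -3.5, 4.7]
grip_width: 0.0131
finger_force: 41.9
```

```bash
python3 s.py
```

```text
18.95 [ 0.4908 -0.1367  0.0542] yaw 2.747 cw turn 0.802 F [ 2.1 -3.5  4.7] M [-0.777 -0.39   0.22 ] 0.76
```

Request:
{"api": "play_rows", "payload": {
  "motion": [
    [0, 0, 0, 0, 0, 0.03, -1],
    [0, 0, 0, 0, 0, 0.06, -1],
    [0, 0, 0, 0, 0, 0.09, -1],
    [0, 0, 0, 0, 0, 0.12, -1],
    [0, 0, 0, 0, 0, 0.12, -1]
  ]
}}

```text
clock: 19.45
position: [0.4908, -0.1367, 0.0542]
tool_rot: [3.142, 0.001, 2.629]
force: [2.3, -4.2, 5.0]
grip_width: 0.0136
finger_force: 41.9
```

```bash
python3 s.py
```

```text
19.45 [ 0.4908 -0.1367  0.0542] yaw 2.629 cw turn 0.921 F [ 2.3 -4.2  5. ] M [-0.741 -0.375  0.209] 0.66
```

Request:
{"api": "play_rows", "payload": {
  "motion": [
    [0, 0, 0, 0, 0, 0.02, -1],
    [0, 0, 0, 0, 0, 0.04, -1],
    [0, 0, 0, 0, 0, 0.06, -1],
    [0, 0, 0, 0, 0, 0.08, -1],
    [0, 0, 0, 0, 0, 0.08, -1]
  ]
}}

```text
clock: 19.95
position: [0.4909, -0.1367, 0.0542]
tool_rot: [3.141, 0.001, 2.549]
force: [2.1, -4.7, 5.7]
grip_width: 0.013
finger_force: 41.9
```

```bash
python3 s.py
```

```text
19.95 [ 0.4909 -0.1367  0.0542] yaw 2.549 cw turn 1.0 F [ 2.1 -4.7  5.7] M [-0.768 -0.381  0.211] 0.6
```

Request:
{"api": "play_rows", "payload": {
  "motion": [
    [0, 0, 0, 0, 0, 0.02, -1],
    [0, 0, 0, 0, 0, 0.04, -1],
    [0, 0, 0, 0, 0, 0.06, -1],
    [0, 0, 0, 0, 0, 0.08, -1],
    [0, 0, 0, 0, 0, 0.08, -1]
  ]
}}

```text
clock: 20.45
position: [0.4909, -0.1367, 0.0542]
tool_rot: [3.141, 0.001, 2.469]
force: [2.3, -4.1, 5.7]
grip_width: 0.0131
finger_force: 41.9
```

```bash
python3 s.py
```

```text
20.45 [ 0.4909 -0.1367  0.0542] yaw 2.469 cw turn 1.08 F [ 2.3 -4.1  5.7] M [-0.718 -0.342  0.189] 0.53
```

Request:
{"api": "play_rows", "payload": {
  "motion": [
    [0, 0, 0, 0, 0, 0.015, -1],
    [0, 0, 0, 0, 0, 0.03, -1],
    [0, 0, 0, 0, 0, 0.045, -1],
    [0, 0, 0, 0, 0, 0.06, -1],
    [0, 0, 0, 0, 0, 0.06, -1]
  ]
}}

```text
clock: 20.95
position: [0.4909, -0.1367, 0.0542]
tool_rot: [3.141, 0.001, 2.409]
force: [1.6, -3.7, 5.2]
grip_width: 0.013
finger_force: 41.9
```

```bash
python3 s.py
```

```text
20.95 [ 0.4909 -0.1367  0.0542] yaw 2.409 cw turn 1.14 F [ 1.6 -3.7  5.2] M [-0.79  -0.312  0.224] 0.49
```

Request:
{"api": "play_rows", "payload": {
  "motion": [
    [0, 0, 0, 0, 0, 0.015, -1],
    [0, 0, 0, 0, 0, 0.03, -1],
    [0, 0, 0, 0, 0, 0.045, -1],
    [0, 0, 0, 0, 0, 0.06, -1],
    [0, 0, 0, 0, 0, 0.06, -1]
  ]
}}

```text
clock: 21.45
position: [0.4909, -0.1367, 0.0542]
tool_rot: [3.141, 0.001, 2.349]
force: [2.4, -4.4, 5.8]
grip_width: 0.0132
finger_force: 41.9
```

```bash
python3 s.py
```

```text
21.45 [ 0.4909 -0.1367  0.0542] yaw 2.349 cw turn 1.2 F [ 2.4 -4.4  5.8] M [-0.818 -0.387  0.254] 0.44
```

Request:
{"api": "play_rows", "payload": {
  "motion": [
    [0, 0, 0, 0, 0, 0.01, -1],
    [0, 0, 0, 0, 0, 0.03, -1],
    [0, 0, 0, 0, 0, 0.04, -1],
    [0, 0, 0, 0, 0, 0.05, -1],
    [0, 0, 0, 0, 0, 0.05, -1]
  ]
}}

```text
clock: 21.95
position: [0.4909, -0.1367, 0.0542]
tool_rot: [3.141, 0.001, 2.3]
force: [1.4, -3.9, 5.3]
grip_width: 0.0128
finger_force: 41.9
```

```bash
python3 s.py
```

```text
21.95 [ 0.4909 -0.1367  0.0542] yaw 2.3 cw turn 1.25 F [ 1.4 -3.9  5.3] M [-0.862 -0.367  0.214] 0.4
```

Request:
{"api": "play_rows", "payload": {
  "motion": [
    [0, 0, 0, 0, 0, 0.01, -1],
    [0, 0, 0, 0, 0, 0.02, -1],
    [0, 0, 0, 0, 0, 0.03, -1],
    [0, 0, 0, 0, 0, 0.04, -1],
    [0, 0, 0, 0, 0, 0.04, -1]
  ]
}}

```text
clock: 22.45
position: [0.4908, -0.1367, 0.0542]
tool_rot: [3.141, 0.001, 2.259]
force: [1.5, -4.4, 5.1]
grip_width: 0.0133
finger_force: 41.9
```

```bash
python3 s.py; python3 - <<'E'
from h import *
p,d,ci=grab('wrist','w8');h=cv2.cvtColor(p,cv2.COLOR_RGB2HSV)
P=cloud(d,ci);M=tom(P);m=((cv2.inRange(h,(0,140,70),(7,255,255))|cv2.inRange(h,(174,140,70),(180,255,255)))>0)&(np.hypot(M[...,0],M[...,1])<.06)&(abs(M[...,2]-.045)<.012)
q=M[m];print(len(q));
if len(q):
    a=np.degrees(np.arctan2(q[:,1],q[:,0]));print(np.percentile(a,[0,5,50,95,100]).round(1),'angles; r',np.hypot(q[:,0],q[:,1]).max())
cv2.imwrite('pics/w8b.png',cv2.resize(p[:,:,::-1],(800,600)))
E
```

```text
22.45 [ 0.4908 -0.1367  0.0542] yaw 2.259 cw turn 1.29 F [ 1.5 -4.4  5.1] M [-0.749 -0.347 -0.055] 0.37
161
[-54.8 -54.1 -50.4 -46.4 -44.7] angles; r 0.044622244690494625
```

View pics/w8b.png

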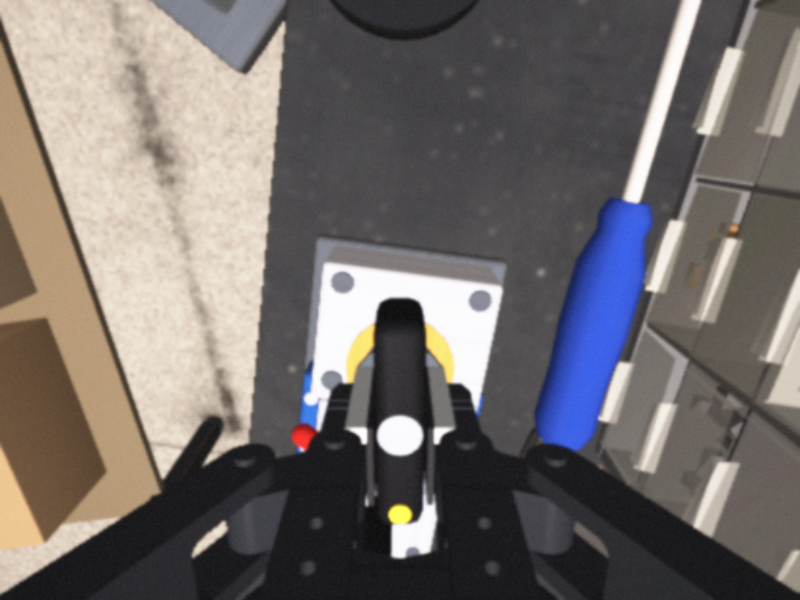

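The image shows the red hook tip swung to (303,436). The torque reversed sign, so the clutch has snapped past 0.14. I add a little to sit near 0.28, then release.

Request:
{"api": "play_rows", "payload": {
  "motion": [
    [0, 0, 0, 0, 0, 0.02, -1],
    [0, 0, 0, 0, 0, 0.04, -1],
    [0, 0, 0, 0, 0, 0.06, -1],
    [0, 0, 0, 0, 0, 0.08, -1],
    [0, 0, 0, 0, 0, 0.08, -1]
  ]
}}

```text
clock: 23.0
position: [0.4909, -0.1367, 0.0542]
tool_rot: [3.141, 0.001, 2.179]
force: [1.7, -4.3, 5.2]
grip_width: 0.0131
finger_force: 41.9
```

```bash
python3 s.py
```

```text
23.0 [ 0.4909 -0.1367  0.0542] yaw 2.179 cw turn 1.37 F [ 1.7 -4.3  5.2] M [-0.767 -0.368  0.103] 0.31
```

Request:
{"api": "play_rows", "payload": {
  "motion": [
    [0, 0, 0, 0, 0, 0, -0.4],
    [0, 0, 0, 0, 0, 0, -0.1],
    [0, 0, 0, 0, 0, 0, 0],
    [0, 0, -2, 0, 0, 0, 0],
    [0, 0, -5.5, 0, 0, 0, 0]
  ]
}}

```text
clock: 23.5
position: [0.4891, -0.1358, 0.1079]
tool_rot: [-3.139, -0.003, 2.18]
force: [-0.5, -0.4, 0.5]
grip_width: 0.0425
finger_force: 0.0
```

Request:
{"api": "play_rows", "payload": {
  "motion": [
    [-2, 0, -1, 0, 0, 0, 0],
    [-4, 0, -2, 0, 0, 0, 0],
    [-5, 0, -2, 0, 0, 0, 0],
    [-5, 0, -2, 0, 0, 0, 0],
    [-5, 0, -2, 0, 0, 0, 0]
  ]
}}

```text
clock: 24.0
position: [0.5182, -0.1766, 0.1279]
tool_rot: [-3.141, -0.002, 2.18]
force: [-0.5, -0.1, -0.0]
grip_width: 0.0425
finger_force: 0.0
```

```bash
python3 s.py; python3 - <<'E'
from h import *
p,d,ci=grab('wrist','w9');P=cloud(d,ci);M=tom(P)
def sel(b):
    x0,x1,y0,y1,z0,z1=b;return P[(d>0)&(M[...,0]>x0)&(M[...,0]<x1)&(M[...,1]>y0)&(M[...,1]<y1)&(P[...,2]>z0)&(P[...,2]<z1)]
for n,b in dict(bar=(-.045,.045,-.04,.04,.072,.081),fin=(.04,.1,-.02,.02,.066,.073),tops=(-.04,.1,-.04,.04,.033,.038)).items():
    q=sel(b)
    if len(q)>9: r=rect(q);print(n,len(q),r,'mould',tom([r[0]/1e3,r[1]/1e3,0]).round(4),np.median(q[:,2]).round(4))
h=cv2.cvtColor(p,cv2.COLOR_RGB2HSV)
m=((cv2.inRange(h,(0,140,70),(7,255,255))|cv2.inRange(h,(174,140,70),(180,255,255)))>0)&(np.hypot(M[...,0],M[...,1])<.06)&(abs(M[...,2]-.045)<.012)
q=M[m];print(len(q),'red ang',np.percentile(np.degrees(np.arctan2(q[:,1],q[:,0])),[0,5,50,95,100]).round(1) if len(q) else '')
z=np.load('pics/w2.npz');c2={k:z[k] for k in z};P2=cloud(z['d'],c2);M2=tom(P2);h=cv2.cvtColor(z['p'],cv2.COLOR_RGB2HSV)
cv2.imwrite('pics/w9b.png',cv2.resize(p[:,:,::-1],(800,600)))
E
```

```text
24.0 [ 0.5182 -0.1766  0.1279] yaw 2.18 cw turn 1.369 F [-0.5 -0.1 -0. ] M [0.06  0.006 0.013] 0.47
bar 2397 (489.1, -136.5, 14.0, 63.0, 36.2) mould [-0.001  -0.0008  0.    ] 0.0762
fin 795 (522.8, -195.4, 13.9, 31.4, 32.0) mould [ 0.0668 -0.0022  0.    ] 0.0691
tops 7410 (502.8, -159.1, 60.2, 120.4, 31.4) mould [ 0.0254 -0.0007  0.    ] 0.0356
568 red ang [-49.  -45.7 -16.   38.1  51.1]
```

View pics/w9b.png

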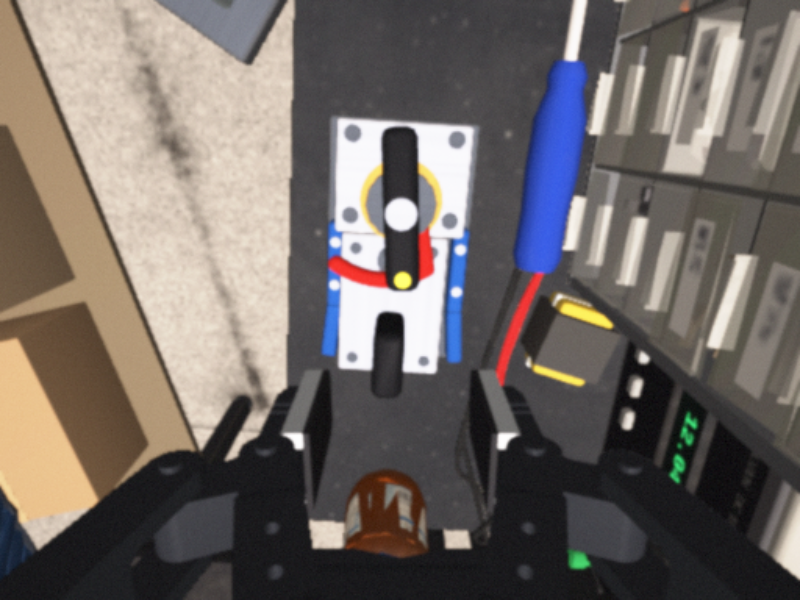

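Halves measure 120.4 mm long together, so they are tight. The hook at (350,272) holds the pin, and the bottle stands at (387,520). I check the slip by comparing the red hook's turn with the bar's.

```bash
python3 - <<'E'
from h import *
for f in('w2','w6','w7','w8','w9'):
    z=np.load('pics/%s.npz'%f);ci={k:z[k] for k in z};p=z['p'];h=cv2.cvtColor(p,cv2.COLOR_RGB2HSV)
    m=(cv2.inRange(h,(0,140,70),(7,255,255))|cv2.inRange(h,(174,140,70),(180,255,255)))>0
    v,u=np.nonzero(m);c=-np.array(ci['R']).T@ci['t']
    X=np.array([pix2z(a,b,.046,ci) for a,b in zip(u,v)]);X[:,:2]-=np.array([.4893,-.1367])
    r=np.hypot(X[:,0],X[:,1]);k=(r>.034)&(r<.047);a=(np.degrees(np.arctan2(X[k,1],X[k,0]))+59)
    print(f,k.sum(),'hook end angles',np.sort(a)[[0,3,8]].round(1) if k.sum()>9 else '')
E
```

```text
w2 242 hook end angles [33.8 34.4 35.1]
w6 417 hook end angles [13.6 14.3 14.9]
w7 338 hook end angles [11.6 12.3 13. ]
w8 177 hook end angles [-56.4 -55.7 -55.2]
w9 337 hook end angles [-47.9 -47.4 -46.8]
```

```bash
python3 -c "
from h import *
print(bot.job_done())"
```

```text
the job is handed in; nothing more can be done
None
```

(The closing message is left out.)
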